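# Tilt check of finished units on the bench rig

### The job

Do the tilt check on the finished units lying at the front of the bench (two or three of: small brown carton, white plug-in adapter, grey enclosure). Stand the lever from the wooden stand upright in the rig's socket and tap it down until its collar sits on the socket, so that the taper alone holds it, and put every unit into the rig's metal tray; then, by the lever and without hurry, tip the tray toward you to 20 degrees (the long mark on the quadrant), hold it there for three seconds with the units aboard, and bring it back level. Finally move every unit flat into the plywood tray and leave the rig level with the lever still tapped home.

Things in the scene. Friction and masses are not known exactly. Their poses are not given: they have to be found in the camera images.
- rig: fixed grey steel rig, base 110 x 372 x 8 mm, two posts 96 mm high; origin on the bench under the tray's middle. x axis points away from the robot (within 0.12 rad), y to the left along the tilt axis, which lies 75 mm above the bench over the rig's line x = 0. At its right-hand end a quadrant with white marks every 10 degrees (20 is long) and a dark pointer on the tray.
- tray (a joint): tilt of the aluminium tray about the rig's tilt axis, rad: 0 level against its stop (at the start), growing as the robot's side goes down and the lever's top comes toward the robot; 20 degrees is 0.349; range 0 to 0.85. Stiff hinge (0.3 N m friction): it stays where it is left; about 3 N at the lever's grip move it. The lever leans with the tray.
- tray_floor (a point): centre of the tray's floor, turning with the tray: 10 mm below the tilt axis (65 mm above the bench when level). Axes as the rig's when level. Inside 150 mm in x, 270 mm in y; walls 22 mm above the floor, 4 mm thick. Its rubber mat keeps units from sliding at 20 degrees.
- socket_mouth (a point): centre of the mouth of the tapered steel socket at the tray's left end, fixed to the tray: 163 mm in y from its middle, 30 mm above the tilt axis (105 mm above the bench when level), z axis up. Hole 20.8 mm across, narrowing 2.5 degrees a side, open below; 37 mm across outside. The lever drops in 30 mm; about 15 N (25 N does no harm) drives the last 6 mm, and friction holds it.
- lever: loose steel lever 165 mm long, 0.16 kg, starts upright in the stand. Origin at the shank's lower end, z up along it. Tapered shank 0 to 36 mm (12 mm across at the tip, 18.4 at 5 mm, 21.2 at the collar); collar 36 mm across, 36 to 42 mm; neck 16 across; round black grip 22 mm across, 63 to 153 mm; knob 28 mm across, 153 to 165 mm. Home: collar on the socket, origin 36 mm below its mouth.
- stand: fixed wooden block 70 x 70 x 50 mm with a 26 mm hole through its middle; origin under its centre. The lever stands in the hole with its collar on the block's top, its origin 14 mm above the bench.
- carton: small brown carton, 50 x 68 x 55 mm (x, y, z), 0.08 kg; origin at the centre of its underside. May be absent.
- adapter: white plug-in power adapter, housing 36 x 55 x 42 mm, reaching from y = -20 to +35 mm of its origin (two thin pins go on to y = -35 mm); origin on its underside, z up; 0.11 kg. May be absent.
- enclosure: grey plastic enclosure with lid, 50 x 70 x 33 mm, 0.07 kg; origin at the centre of its underside. May be absent.
- done_tray_in (a point): centre of the inner floor (5 mm above the bench) of the low plywood tray for checked units, fixed, on the robot's right; inside 250 mm in x, 140 mm in y, walls 13 mm high above the floor. Its x axis points away from the robot within 0.1 rad.
Mind the look-alikes: they are no part of the job. Several things have the shape of the lever; the one meant has the colours described above.

How it is judged:
By the outcome, as a careful person would: the job done as asked, in the order asked, and still so for the second after the job is handed in, with the robot touching nothing.
Of carton, adapter, enclosure only 2 to 3 are there at a start; the rules pass over those that are not, and their reading is None.
At some moment in a run one of adapter, enclosure may be knocked a few centimetres aside while the robot is not near it.
It also fails if it takes over 210 s, if anything falls off the work surface, if the arm or the gripper's body presses on something with over 40 N, if the wrist force passes 120 N, or if a joint passes its speed limit or range.

### The arm

A 6-joint arm with a two-finger parallel gripper is mounted at the origin on a cart in front of the work surface, level with it; the furniture and walls round the work are solid. World frame = base frame: x ahead of the robot, y to its left, z up, the work surface at z = 0. Lengths are in m, angles in degrees, forces in N, time in s.
With the tool pointing down it reaches from about 0.325 to 0.775 m from the base axis. Payload 5.5 kg.
Tool frame: the origin (TCP) lies midway between the tips of the shut fingers; the grasp point (between the pads) lies 19 mm behind it; z points along the fingers, y is the line along which they close (so a half turn about z gives the same grasp; the last joint's range is limited). The gripper opens to 88 mm and grips with 3 to 60 N. Pads are 20 mm wide; open, the fingers measure 115 mm over their backs; the gripper's body (75 mm by 178 mm) begins 61 mm behind the grasp point.
Start: joints at [59.834, 5.22, 70.514, -0, 104.267, -3.249], TCP at [0.272, 0.535, 0.223] pointing down, gripper open.
Joint ranges: [-164.24, 164.24], [-49.07, 125.15], [9.68, 141.18], [-86.29, 266.29], [3.28, 154.24], [-151.56, 151.56]. Speed limits (degrees/s): [147.25, 147.25, 172.46, 180, 180, 180].

### API

Orientations are given as [roll, pitch, yaw] about the fixed x, y, z axes, in that order (R = Rz(yaw) Ry(pitch) Rx(roll)).
In Python, from rig import r gives the robot as it stands.
- The arm moves only by the tool move_arm, never from a script. Its argument "increments" is a list of rows, each a list of 7 numbers: the shift along the world's x, y, z in mm, then the turn, a rotation vector about the world's x, y, z in degrees, then the opening in per cent of the stroke, from 0 (shut) to 100 (fully open). A call has exactly 10 rows; each row shifts and turns the commanded pose from where the row before left it; what a row does not reach is not made up. A row lasts 1/8 s, in which the tool goes at most 62.5 mm and 10.7 degrees, less where a joint would pass 70% of its speed; a pose out of reach is approached as far as the arm can. A call with a gripper value outside its range is refused whole. The fingers move at their own pace and stop on an object; "squeeze" is the grip in N (left out, the last holds). Time passes only in rows, so rows that do not move let the fingers close, or fill a call up. It gives the time, the measured TCP pose, the force, the opening and the grip force at its end, in the units of the state.
- r.get_obs(): the state, without advancing time (a new reading comes with each control period).
- r.get_image(name): name is "scene" or "top"; returns a dict with "image" (400x640x3 uint8, red, green, blue), "fx", "fy", "cx", "cy" (pixels), "cam_to_world" (4x4, takes a point from camera to world coordinates). Camera axes: x right, y up, looking along -z (the intrinsics and any distortion apply to the point x, -y, -z); pixel columns grow to the right and rows downward; lengths in m; the calibration is good to about 2 mm. A picture is of the moment at which its call begins. There is no depth.
- r.close_job(): hands the job in; it is judged then, once.
The state is a dict: "time_s": time; "qpos": joint angles; "joint_vel": joint speeds; "joint_efforts": joint torques, N m; "ee_pos": TCP position; "eef_rot": TCP orientation; "force": force on the tool from outside, world axes, zero at the start; "moment": the same for the moment, N m; "width": finger opening in m; "gripper_force": force on a finger pad.
Only numpy, scipy, OpenCV 4.12 (cv2) and the standard library are available. Lean on these libraries where they do the work, as an engineer would, in place of code of your own. Each camera call takes 0.05 s, during which the arm holds its last target. There are 200 camera calls.

## Working session

There is one attempt and no reset: what is moved stays moved. The work goes in short steps, Python scripts to look and compute and a tool call to move; the robot and the scene stay as the last step left them, time stands still between calls to the robot, and variables do not carry over. Pictures are saved under pics/ and viewed, at most 16 in all, crops included, and the job is handed in when it is done.

Besides the shell and the picture viewer there is one more tool, called after "Emit:" in YAML: its name, and indented under it one key for each argument. move_arm: Moves the arm, as the interface text tells. Its arguments: {"type":"object","properties":{"increments":{"type":"array"},"squeeze":{"type":"number"}},"required":["increments"]}

```bash
ls; mkdir -p pics
cat > h.py <<'E'
import numpy as np,cv2
from rig import r
def snap(name,fn,crop=None,scale=1):
    d=r.get_image(name);im=d["image"][:,:,::-1].copy()
    np.savez('last_'+name,**{k:np.array(v) for k,v in d.items() if k!='image'})
    if crop: a,b,c,e=crop; im=im[b:e,a:c]
    if scale!=1: im=cv2.resize(im,None,fx=scale,fy=scale,interpolation=cv2.INTER_CUBIC)
    cv2.imwrite('pics/'+fn,im)
def cam(name):
    return np.load('last_'+name+'.npz')
def p2w(name,u,v,z):
    d=cam(name);T=d['cam_to_world']
    ray=T[:3,:3]@np.array([(u-d['cx'])/d['fx'],-(v-d['cy'])/d['fy'],-1.])
    o=T[:3,3];return (o+ray*(z-o[2])/ray[2]).round(4)
def w2p(name,p):
    d=cam(name);T=d['cam_to_world'];c=T[:3,:3].T@(np.array(p)-T[:3,3])
    return (d['cx']+d['fx']*c[0]/-c[2], d['cy']-d['fy']*c[1]/-c[2])
E
python3 - <<'E'
from h import *
snap('scene','s1.png',scale=1.25);snap('top','t1.png',scale=1.25)
for n in('scene','top'):
    d=r.get_image(n);print({k:(np.array(v).round(3).tolist()) for k,v in d.items() if k!='image'})
print(r.get_obs())
E
```

```text
pics
{'fx': 491.504, 'fy': 491.504, 'cx': 326.84, 'cy': 203.676, 'cam_to_world': [[0.629, 0.535, -0.565, -0.059], [-0.778, 0.44, -0.449, -0.326], [0.009, 0.721, 0.693, 0.8], [0.0, 0.0, 0.0, 1.0]]}
{'fx': 406.845, 'fy': 406.845, 'cx': 323.853, 'cy': 198.963, 'cam_to_world': [[0.003, 0.981, -0.193, 0.338], [-1.0, -0.002, -0.027, 0.128], [-0.027, 0.193, 0.981, 1.108], [0.0, 0.0, 0.0, 1.0]]}
{'time_s': 0.2, 'qpos': array([ 5.98341707e+01,  5.24845859e+00,  7.05553765e+01, -1.38436075e-03,
        1.04266895e+02, -3.24867719e+00]), 'joint_vel': array([ 0.01178292, -0.12526711, -0.28051848, -0.00915229, -0.05755418,
       -0.03094498]), 'joint_efforts': array([ 4.75506458e-04, -4.46343470e+01, -4.06371832e+01,  6.98089111e-02,
        2.61072989e-02, -1.12247524e-04]), 'ee_pos': array([0.27154166, 0.53484078, 0.22192119]), 'eef_rot': array([-1.79929307e+02, -2.66833319e-03,  1.53082506e+02]), 'force': array([0.3119233 , 0.71741037, 0.14967428]), 'moment': array([ 0.02638283, -0.02930089,  0.01199335]), 'gripper_force': 0.0, 'width': 0.08795042304659224}
```

View pics/s1.png

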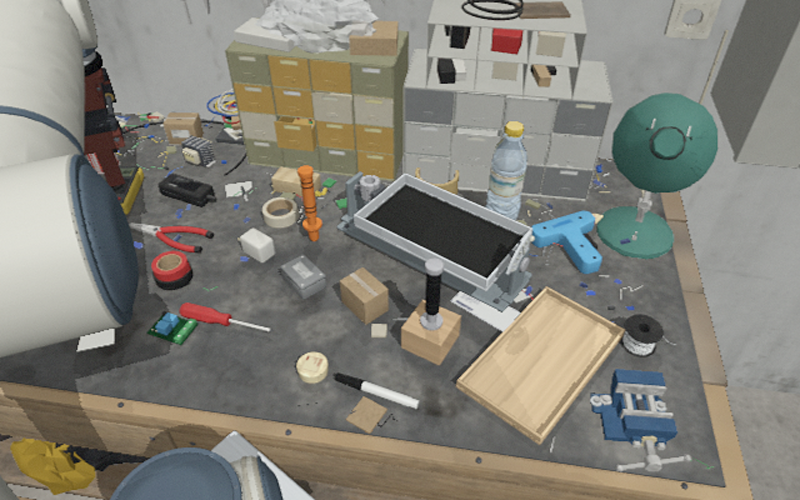

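View pics/t1.png

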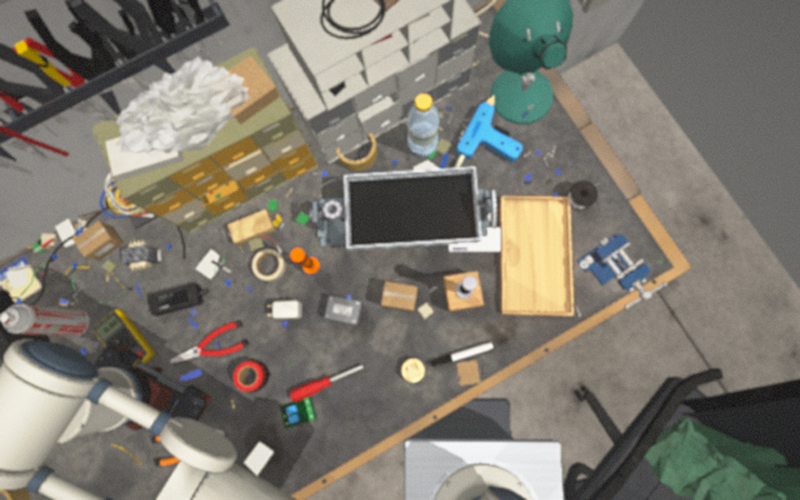

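The pictures (800x500 view) show these things:
- **Lever-like things:** scene (433,295) has a black grip and steel collar and stands in the wooden stand. Scene (309,205) is all orange. The first fits the description.
- **Units:** top picture has the adapter at (285,309), the enclosure at (342,309) and the carton at (400,295).
- **Rig and plywood tray:** top picture has the rig at (412,207) and the plywood tray at (537,255).

I'll confirm these in enlarged crops.

Run:
```python
from h import *
snap('top','t2.png',crop=(200,125,400,265),scale=4)
snap('scene','s2.png',crop=(180,130,440,300),scale=3)
```

```text
(no output)
```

View pics/t2.png

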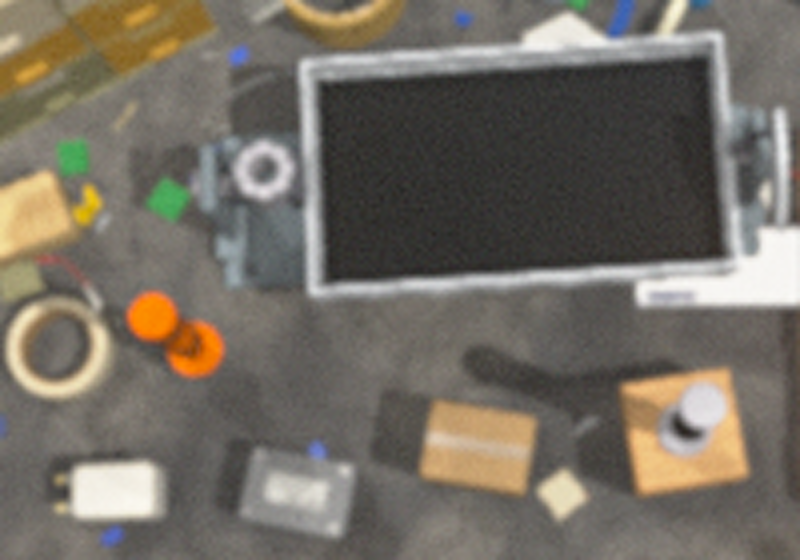

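View pics/s2.png

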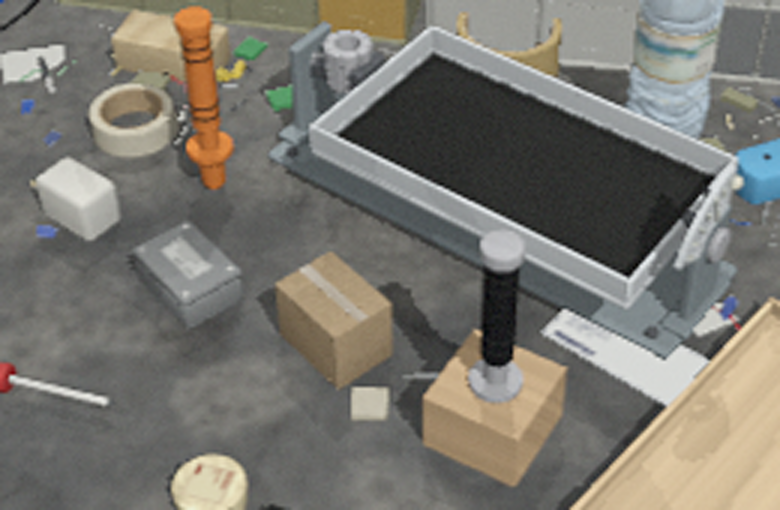

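Run:
```python
from h import *
def q(n,pts,z,s):
    P=np.array([p2w('top',200+x/4,125+y/4,z) if s==4 else p2w('top',x/1.25,y/1.25,z) if s==1 else p2w('scene',180+x/3,130+y/3,z) for x,y in pts])
    print(n,'c',P.mean(0).round(4),end=' ')
    if len(P)==4:
        e=P[1]-P[0]+P[2]-P[3];f=P[3]-P[0]+P[2]-P[1]
        print('e len',np.linalg.norm(e)/2,'ang',np.degrees(np.arctan2(e[1],e[0])),'f len',np.linalg.norm(f)/2,'ang',np.degrees(np.arctan2(f[1],f[0])))
    else: print()
q('knob',[(702,402)],.179,4)
q('knobS',[(502,243)],.179,3)
q('rim',[(303,62),(720,35),(738,268),(313,293)],.087,4)
q('rimS',[(432,30),(738,160),(632,302),(311,128)],.087,3)
q('sock',[(264,170)],.105,4)
q('sockS',[(348,43)],.105,3)
q('carton',[(432,400),(536,416),(524,494),(420,478)],.055,4)
q('encl',[(252,448),(355,464),(342,536),(240,518)],.033,4)
q('adap',[(75,462),(160,460),(165,518),(72,520)],.042,4)
q('stand',[(620,385),(730,368),(748,478),(640,495)],.05,4)
q('standS',[(478,330),(567,370),(516,432+0),(425,400)],.05,3)
q('done',[(502,197),(571,199),(573,313),(502,312)],.018,1)
```

```text
knob c [0.4584 0.035  0.179 ] 
knobS c [0.4558 0.0359 0.179 ] 
rim c [0.6268 0.1417 0.087 ] e len 0.27412909823657905 ang -86.61206070765122 f len 0.1564677682463708 ang -176.64751627674573
rimS c [0.6205 0.138  0.087 ] e len 0.2784501391631902 ang -87.57122505668436 f len 0.16054357663886779 ang -175.28377876566174
sock c [0.6178 0.3042 0.105 ] 
sockS c [0.6171 0.3052 0.105 ] 
carton c [0.4453 0.1681 0.055 ] e len 0.0683459033154146 ang -98.75253589615849 f len 0.05116016516783347 ang 171.51353595529227
encl c [0.4181 0.2882 0.033 ] e len 0.06915479014500728 ang -99.27844241060406 f len 0.04717970962182787 ang 171.40618293671238
adap c [0.4183 0.4051 0.042 ] e len 0.05886548224554014 ang -88.6858837924375 f len 0.0380290020905098 ang -176.30618900066182
stand c [0.456  0.0339 0.05  ] e len 0.07176363981850419 ang -81.1020853125669 f len 0.0725237892005099 ang -171.35594773016157
standS c [0.4565 0.0349 0.05  ] e len 0.06594408616396166 ang -78.63042881791372 f len 0.06706103563172879 ang -173.2776848015716
done c [ 0.5399 -0.1282  0.018 ] e len 0.15039429842916255 ang -91.39067858801508 f len 0.2522346625664284 ang 177.8074415529609
```

The crop confirms it: the lever is the black-gripped one in the wooden stand, at top-crop (702,402). All three units are there. The rig's yaw is about 3.2°, its socket is near (0.617, 0.304), and the lever is near (0.457, 0.035).

Emit:
move_arm:
  increments:
    - [18.5,-50,4,0,0,-6,100]
    - [18.5,-50,4,0,0,-6,100]
    - [18.5,-50,4,0,0,-6,100]
    - [18.5,-50,4,0,0,-6,100]
    - [18.5,-50,4,0,0,-6,100]
    - [18.5,-50,4,0,0,-6,60]
    - [18.5,-50,4,0,0,-6,60]
    - [18.5,-50,4,0,0,-6,60]
    - [18.5,-50,4,0,0,-6,60]
    - [18.5,-50,4,0,0,-6,60]

```text
time_s: 1.55
ee_pos: [0.4569, 0.0333, 0.263]
eef_rot: [180.0, -0.0, 92.9]
force: [0.4, 0.6, -0.2]
width: 0.0525
gripper_force: 0.0
```

Emit:
move_arm:
  increments:
    - [0,2,-20,0,0,0,60]
    - [0,0,-20,0,0,0,60]
    - [0,0,-20,0,0,0,60]
    - [0,0,-20,0,0,0,60]
    - [0,0,-20,0,0,0,60]
    - [0,0,-20,0,0,0,60]
    - [0,0,-14,0,0,0,60]
    - [0,0,-14,0,0,0,60]
    - [0,0,0,0,0,0,20]
    - [0,0,0,0,0,0,20]
  squeeze: 40

```text
time_s: 2.8
ee_pos: [0.4569, 0.037, 0.1152]
eef_rot: [179.9, 0.0, 93.1]
force: [0.9, -0.3, -0.1]
width: 0.0358
gripper_force: 0.0
```

Emit:
move_arm:
  increments:
    - [0,0,0,0,0,0,10]
    - [0,0,0,0,0,0,10]
    - [0,0,0,0,0,0,10]
    - [0,0,0,0,0,0,10]
    - [0,0,0,0,0,0,10]
    - [0,0,0,0,0,0,10]
    - [0,0,0,0,0,0,10]
    - [0,0,0,0,0,0,10]
    - [0,0,2,0,0,0,10]
    - [0,0,2,0,0,0,10]

```text
time_s: 4.05
ee_pos: [0.4561, 0.037, 0.1178]
eef_rot: [-179.9, -0.0, 93.1]
force: [-0.3, 0.4, -1.7]
width: 0.0261
gripper_force: 40.0
```

Run:
```python
from h import *
snap('scene','s3.png',crop=(250,120,450,270),scale=4)
```

```text
(no output)
```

View pics/s3.png

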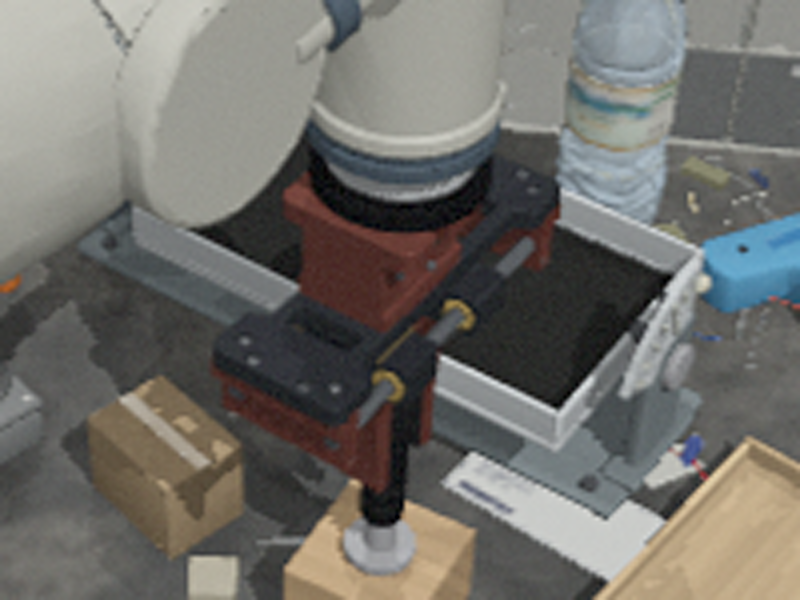

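Emit:
move_arm:
  increments:
    - [0,0,4,0,0,0,10]
    - [0,0,8,0,0,0,10]
    - [0,0,14,0,0,0,10]
    - [0,0,18,0,0,0,10]
    - [0,0,18,0,0,0,10]
    - [0,0,18,0,0,0,10]
    - [0,0,18,0,0,0,10]
    - [0,0,14,0,0,0,10]
    - [0,0,8,0,0,0,10]
    - [0,0,0,0,0,0,10]

```text
time_s: 5.35
ee_pos: [0.4568, 0.037, 0.2391]
eef_rot: [180.0, 0.0, 93.1]
force: [0.1, -0.1, -1.8]
width: 0.0263
gripper_force: 40.0
```

Emit:
move_arm:
  increments:
    - [8,13,0,0,0,0,10]
    - [16,27,0,0,0,0,10]
    - [20,34,0,0,0,0,10]
    - [24,40,0,0,0,0,10]
    - [24,40,0,0,0,0,10]
    - [24,40,0,0,0,0,10]
    - [20,34,0,0,0,0,10]
    - [16,27,0,0,0,0,10]
    - [8,13,0,0,0,0,10]
    - [0,0,0,0,0,0,10]

```text
time_s: 6.6
ee_pos: [0.6164, 0.3067, 0.2361]
eef_rot: [-179.8, 0.0, 93.2]
force: [-0.2, -0.1, -1.4]
width: 0.0261
gripper_force: 40.0
```

Run:
```python
from h import *
snap('scene','s4.png',crop=(230,90,350,190),scale=6)
snap('top','t4.png',crop=(220,120,320,200),scale=6)
o=r.get_obs();print(o['ee_pos'],o['force'],o['moment'],o['width'])
```

```text
[0.61629798 0.30522693 0.23752235] [ 0.25663771  0.16270493 -1.29318447] [-0.0224124   0.01912626 -0.00303454] 0.026202066357553816
```

View pics/s4.png

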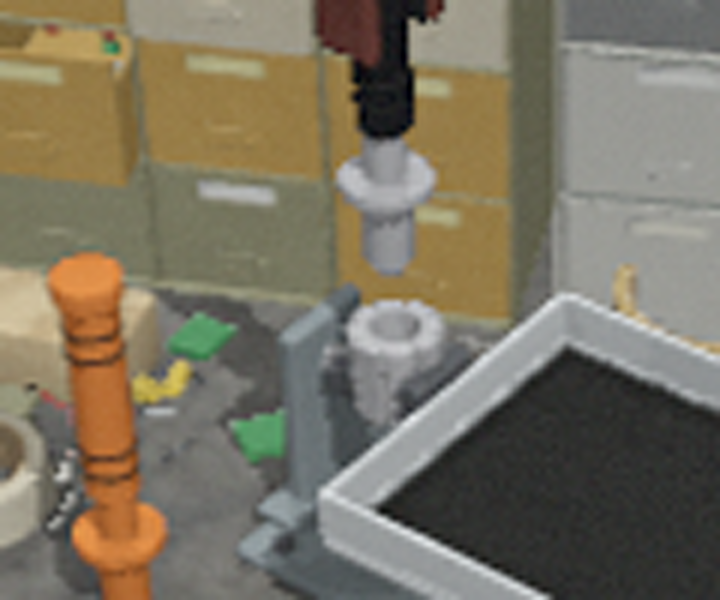

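Run:
```python
from h import *
o=r.get_obs()['ee_pos'];print(o, r.get_obs()['eef_rot'])
def P(p): u,v=w2p('scene',p);return round((u-230)*6,1),round((v-90)*6,1)
for x,y in((.6163,.3052),(.6163,.3032)):
  for h in(0,.036,.042,.06): print(x,y,h,P((x,y,o[2]-.1012+h)))
for x,y in((.617,.304),(.615,.304),(.617,.302)): print(P((x,y,.105)))
```

```text
[0.61629798 0.30522693 0.23752235] [-1.79907832e+02  4.17096450e-02  9.31005022e+01]
0.6163 0.3052 0 (np.float64(391.9), np.float64(260.8))
0.6163 0.3052 0.036 (np.float64(388.4), np.float64(181.6))
0.6163 0.3052 0.042 (np.float64(387.9), np.float64(168.1))
0.6163 0.3052 0.06 (np.float64(386.0), np.float64(126.8))
0.6163 0.3032 0 (np.float64(395.8), np.float64(262.8))
0.6163 0.3032 0.036 (np.float64(392.5), np.float64(183.6))
0.6163 0.3032 0.042 (np.float64(391.9), np.float64(170.0))
0.6163 0.3032 0.06 (np.float64(390.1), np.float64(128.7))
(np.float64(398.3), np.float64(327.3))
(np.float64(394.9), np.float64(329.7))
(np.float64(402.2), np.float64(329.3))
```

The lever hangs upright, its collar at s4 (386,178) above the socket mouth at (396,327). They line up to within about 1.5 mm, so I'll go down.

Emit:
move_arm:
  increments:
    - [0,-1.5,-6,0,0,0,10]
    - [0,0,-8,0,0,0,10]
    - [0,0,-8,0,0,0,10]
    - [0,0,-6,0,0,0,10]
    - [0,0,-5,0,0,0,10]
    - [0,0,-5,0,0,0,10]
    - [0,0,-5,0,0,0,10]
    - [0,0,-5,0,0,0,10]
    - [0,0,-5,0,0,0,10]
    - [0,0,0,0,0,0,10]

```text
time_s: 7.95
ee_pos: [0.6167, 0.3034, 0.1849]
eef_rot: [-180.0, 0.0, 93.1]
force: [1.8, -0.2, -2.9]
width: 0.0262
gripper_force: 40.0
```

Emit:
move_arm:
  increments:
    - [0,0,-2,0,0,0,10]
    - [0,0,-2,0,0,0,10]
    - [0,0,-2,0,0,0,10]
    - [0,0,-1.5,0,0,0,10]
    - [0,0,-1,0,0,0,10]
    - [0,0,0,0,0,0,10]
    - [0,0,0,0,0,0,10]
    - [0,0,0,0,0,0,10]
    - [0,0,0,0,0,0,10]
    - [0,0,0,0,0,0,10]

```text
time_s: 9.2
ee_pos: [0.6168, 0.3036, 0.1776]
eef_rot: [180.0, -0.0, 93.1]
force: [1.6, 0.6, 5.3]
width: 0.0262
gripper_force: 40.0
```

Emit:
move_arm:
  increments:
    - [0,0,-1,0,0,0,10]
    - [0,0,0,0,0,0,10]
    - [0,0,-1,0,0,0,10]
    - [0,0,0,0,0,0,10]
    - [0,0,-1,0,0,0,10]
    - [0,0,0,0,0,0,10]
    - [0,0,-1,0,0,0,10]
    - [0,0,0,0,0,0,10]
    - [0,0,0,0,0,0,10]
    - [0,0,0,0,0,0,10]

```text
time_s: 10.45
ee_pos: [0.6171, 0.304, 0.1759]
eef_rot: [179.8, -0.1, 93.1]
force: [0.6, 1.3, 10.4]
width: 0.0263
gripper_force: 40.0
```

Emit:
move_arm:
  increments:
    - [0,0,-1,0,0,0,10]
    - [0,0,0,0,0,0,10]
    - [0,0,-1,0,0,0,10]
    - [0,0,0,0,0,0,10]
    - [0,0,-1,0,0,0,10]
    - [0,0,0,0,0,0,10]
    - [0,0,-1,0,0,0,10]
    - [0,0,-1,0,0,0,10]
    - [0,0,0,0,0,0,10]
    - [0,0,0,0,0,0,10]

```text
time_s: 11.7
ee_pos: [0.6178, 0.3047, 0.1746]
eef_rot: [179.5, -0.2, 93.1]
force: [-0.4, 1.8, 20.5]
width: 0.0265
gripper_force: 39.9
```

Emit:
move_arm:
  increments:
    - [0,0,-0.5,0,0,0,10]
    - [0,0,0,0,0,0,10]
    - [0,0,-0.5,0,0,0,10]
    - [0,0,0,0,0,0,10]
    - [0,0,-0.5,0,0,0,10]
    - [0,0,0,0,0,0,10]
    - [0,0,0,0,0,0,10]
    - [0,0,0,0,0,0,10]
    - [0,0,0,0,0,0,10]
    - [0,0,0,0,0,0,10]

```text
time_s: 12.95
ee_pos: [0.6179, 0.3049, 0.1743]
eef_rot: [179.4, -0.3, 93.1]
force: [-0.6, 1.3, 23.7]
width: 0.0263
gripper_force: 39.9
```

Run:
```python
from h import *
snap('scene','s5.png',crop=(240,100,340,175),scale=7)
o=r.get_obs();print(o['ee_pos'],o['force'],o['moment'],o['width'])
```

```text
[0.61794057 0.30488823 0.17429968] [ 0.22944172  1.70509881 24.09576469] [ 0.12934819  0.15601913 -0.01490282] 0.026266376154835142
```

View pics/s5.png

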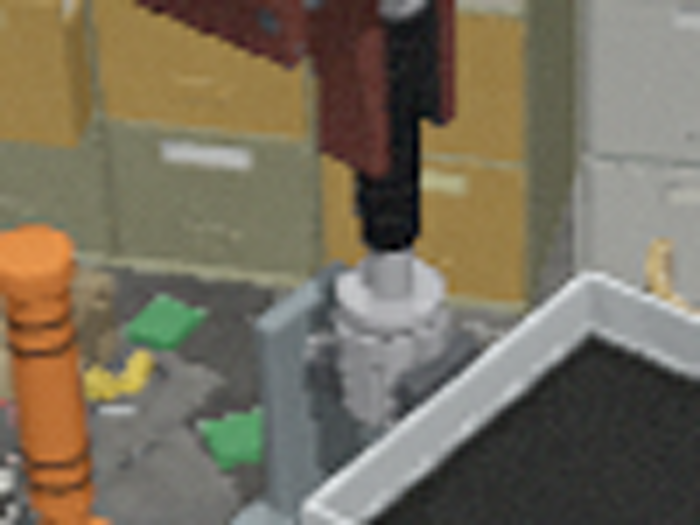

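The collar looks to be on or nearly on the socket, at s5 (390,290). I'll let go and press on the knob with shut fingers, since the contact height shows the seating (knob top at 0.234 when home).

Emit:
move_arm:
  increments:
    - [0,0,8,0,0,0,10]
    - [0,0,0,0,0,0,55]
    - [0,0,0,0,0,0,55]
    - [0,0,0,0,0,0,55]
    - [0,0,0,0,0,0,55]
    - [0,0,16,0,0,0,55]
    - [0,0,20,0,0,0,55]
    - [0,0,20,0,0,0,55]
    - [0,0,20,0,0,0,55]
    - [0,0,0,0,0,0,0]

```text
time_s: 14.25
ee_pos: [0.6173, 0.3038, 0.2544]
eef_rot: [179.7, -0.1, 93.1]
force: [-0.9, 0.2, -0.3]
width: 0.0416
gripper_force: 0.0
```

Emit:
move_arm:
  increments:
    - [0,0,0,0,0,0,0]
    - [0,0,0,0,0,0,0]
    - [0,0,0,0,0,0,0]
    - [0,0,0,0,0,0,0]
    - [0,0,0,0,0,0,0]
    - [0,0,0,0,0,0,0]
    - [0,0,0,0,0,0,0]
    - [0,0,0,0,0,0,0]
    - [0,0,0,0,0,0,0]
    - [0,0,0,0,0,0,0]
  squeeze: 10

```text
time_s: 15.5
ee_pos: [0.6166, 0.3035, 0.2507]
eef_rot: [180.0, 0.0, 93.1]
force: [0.2, -0.5, 0.3]
width: 0.0007
gripper_force: 0.0
```

Down onto the knob.

Emit:
move_arm:
  increments:
    - [0,0,-5,0,0,0,0]
    - [0,0,-4,0,0,0,0]
    - [0,0,-2,0,0,0,0]
    - [0,0,-2,0,0,0,0]
    - [0,0,-2,0,0,0,0]
    - [0,0,-1,0,0,0,0]
    - [0,0,-1,0,0,0,0]
    - [0,0,-1,0,0,0,0]
    - [0,0,0,0,0,0,0]
    - [0,0,0,0,0,0,0]

```text
time_s: 16.75
ee_pos: [0.6174, 0.3039, 0.2377]
eef_rot: [179.6, -0.2, 93.1]
force: [-1.3, -0.2, 13.5]
width: 0.0008
gripper_force: 6.6
```

Emit:
move_arm:
  increments:
    - [0,0,-1,0,0,0,0]
    - [0,0,0,0,0,0,0]
    - [0,0,-1,0,0,0,0]
    - [0,0,0,0,0,0,0]
    - [0,0,-1,0,0,0,0]
    - [0,0,0,0,0,0,0]
    - [0,0,-1,0,0,0,0]
    - [0,0,0,0,0,0,0]
    - [0,0,0,0,0,0,0]
    - [0,0,0,0,0,0,0]

```text
time_s: 18.0
ee_pos: [0.618, 0.3041, 0.2373]
eef_rot: [179.3, -0.3, 93.1]
force: [-1.3, -0.2, 22.0]
width: 0.0009
gripper_force: 11.1
```

Run:
```python
from h import *
snap('scene','s6.png',crop=(260,110,330,165),scale=11)
def P(p): u,v=w2p('scene',p);return round((u-260)*11,1),round((v-110)*11,1)
for z in (.105,.108,.111,.114,.117,.132,.136,.1): print(z,P((.617,.304,z)))
```

```text
0.105 (np.float64(400.2), np.float64(380.1))
0.108 (np.float64(399.7), np.float64(368.7))
0.111 (np.float64(399.3), np.float64(357.2))
0.114 (np.float64(398.8), np.float64(345.7))
0.117 (np.float64(398.3), np.float64(334.2))
0.132 (np.float64(395.8), np.float64(275.9))
0.136 (np.float64(395.1), np.float64(260.1))
0.1 (np.float64(401.0), np.float64(399.0))
```

View pics/s6.png

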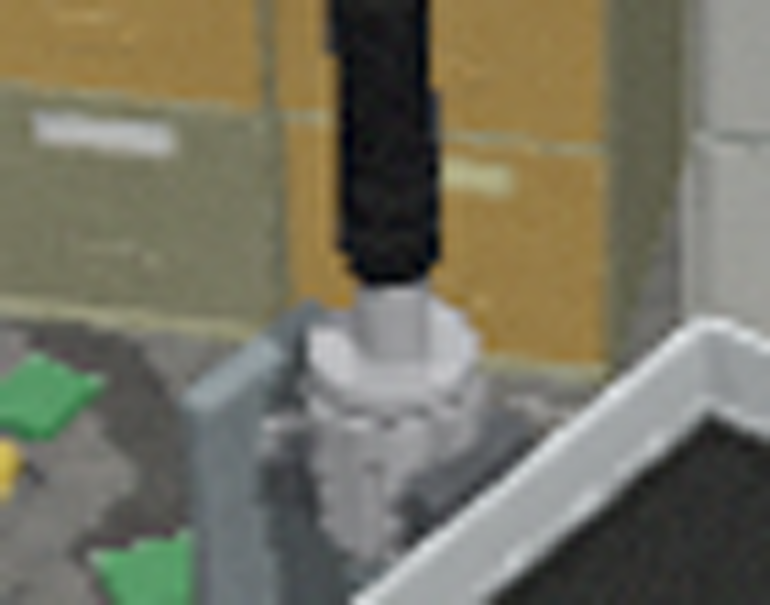

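Emit:
move_arm:
  increments:
    - [0,0,-1,0,0,0,0]
    - [0,0,0,0,0,0,0]
    - [0,0,0,0,0,0,0]
    - [0,0,-1,0,0,0,0]
    - [0,0,0,0,0,0,0]
    - [0,0,0,0,0,0,0]
    - [0,0,0,0,0,0,0]
    - [0,0,0,0,0,0,0]
    - [0,0,0,0,0,0,0]
    - [0,0,0,0,0,0,0]

```text
time_s: 19.3
ee_pos: [0.6182, 0.3042, 0.2371]
eef_rot: [179.1, -0.3, 93.1]
force: [-1.5, 0.5, 27.3]
width: 0.0002
gripper_force: 13.4
```

It's still about 3 mm short: the contact height, the offset from the grip and the collar in the picture all agree. I'll tap it lightly rather than push harder.

Emit:
move_arm:
  increments:
    - [0,0,14,0,0,0,0]
    - [0,0,0,0,0,0,0]
    - [0,0,-6,0,0,0,0]
    - [0,0,-6,0,0,0,0]
    - [0,0,12,0,0,0,0]
    - [0,0,0,0,0,0,0]
    - [0,0,-6,0,0,0,0]
    - [0,0,-6,0,0,0,0]
    - [0,0,0,0,0,0,0]
    - [0,0,0,0,0,0,0]

```text
time_s: 20.55
ee_pos: [0.6175, 0.3038, 0.2362]
eef_rot: [179.4, -0.2, 93.1]
force: [-4.0, -1.1, 27.0]
width: 0.0008
gripper_force: 13.6
```

Tapping works; I'll repeat it.

Emit:
move_arm:
  increments:
    - [0,0,14,0,0,0,0]
    - [0,0,0,0,0,0,0]
    - [0,0,-7,0,0,0,0]
    - [0,0,-7,0,0,0,0]
    - [0,0,14,0,0,0,0]
    - [0,0,0,0,0,0,0]
    - [0,0,-7,0,0,0,0]
    - [0,0,-7,0,0,0,0]
    - [0,0,0,0,0,0,0]
    - [0,0,0,0,0,0,0]

```text
time_s: 21.8
ee_pos: [0.6173, 0.3038, 0.2357]
eef_rot: [179.5, -0.2, 93.1]
force: [-3.2, -1.9, 25.3]
width: 0.0001
gripper_force: 13.2
```

Emit:
move_arm:
  increments:
    - [0,0,14,0,0,0,0]
    - [0,0,0,0,0,0,0]
    - [0,0,-7,0,0,0,0]
    - [0,0,-7,0,0,0,0]
    - [0,0,14,0,0,0,0]
    - [0,0,0,0,0,0,0]
    - [0,0,-7,0,0,0,0]
    - [0,0,-7,0,0,0,0]
    - [0,0,0,0,0,0,0]
    - [0,0,0,0,0,0,0]

```text
time_s: 23.05
ee_pos: [0.6173, 0.3038, 0.2355]
eef_rot: [179.5, -0.2, 93.1]
force: [-3.7, -1.5, 25.1]
width: 0.0007
gripper_force: 12.8
```

Emit:
move_arm:
  increments:
    - [0,0,20,0,0,0,0]
    - [0,0,0,0,0,0,0]
    - [0,0,-11,0,0,0,0]
    - [0,0,-11,0,0,0,0]
    - [0,0,22,0,0,0,0]
    - [0,0,0,0,0,0,0]
    - [0,0,-11,0,0,0,0]
    - [0,0,-11,0,0,0,0]
    - [0,0,0,0,0,0,0]
    - [0,0,0,0,0,0,0]

```text
time_s: 24.3
ee_pos: [0.6173, 0.3038, 0.2346]
eef_rot: [179.4, -0.2, 93.1]
force: [-5.3, -1.7, 30.8]
width: 0.0003
gripper_force: 15.6
```

Emit:
move_arm:
  increments:
    - [0,0,20,0,0,0,0]
    - [0,0,0,0,0,0,0]
    - [0,0,-10,0,0,0,0]
    - [0,0,-10,0,0,0,0]
    - [0,0,20,0,0,0,0]
    - [0,0,0,0,0,0,0]
    - [0,0,-10,0,0,0,0]
    - [0,0,-10,0,0,0,0]
    - [0,0,0,0,0,0,0]
    - [0,0,0,0,0,0,0]

```text
time_s: 25.55
ee_pos: [0.6172, 0.3037, 0.2344]
eef_rot: [179.4, -0.2, 93.1]
force: [-5.1, -1.4, 30.3]
width: 0.0007
gripper_force: 15.2
```

Emit:
move_arm:
  increments:
    - [0,0,20,0,0,0,0]
    - [0,0,0,0,0,0,0]
    - [0,0,-10,0,0,0,0]
    - [0,0,-10,0,0,0,0]
    - [0,0,20,0,0,0,0]
    - [0,0,0,0,0,0,0]
    - [0,0,-10,0,0,0,0]
    - [0,0,-10,0,0,0,0]
    - [0,0,0,0,0,0,0]
    - [0,0,0,0,0,0,0]

```text
time_s: 26.8
ee_pos: [0.6172, 0.3037, 0.2343]
eef_rot: [179.4, -0.2, 93.1]
force: [-4.6, -3.0, 30.4]
width: 0.0003
gripper_force: 15.0
```

Run:
```python
from h import *
snap('scene','s7.png',crop=(260,110,330,165),scale=11)
```

```text
(no output)
```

View pics/s7.png

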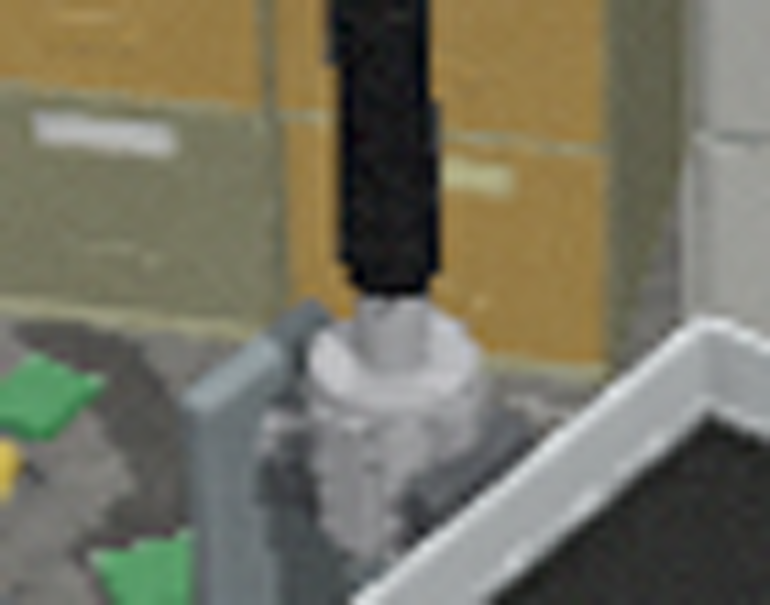

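The collar's top face dropped from about y=345 to y=357 in the crop and the gap is gone, so the lever is home. I'll take the carton first.

Emit:
move_arm:
  increments:
    - [0,0,25,0,0,0,0]
    - [0,0,30,0,0,0,0]
    - [-21.5,-17,0,0,0,-1.5,100]
    - [-21.5,-17,0,0,0,-1.5,100]
    - [-21.5,-17,0,0,0,-1.5,100]
    - [-21.5,-17,0,0,0,-1.5,100]
    - [-21.5,-17,-20,0,0,-1.5,100]
    - [-21.5,-17,-40,0,0,-1.5,100]
    - [-21.5,-17,-40,0,0,-1.5,100]
    - [-21.5,-17,-40,0,0,-1.5,100]

```text
time_s: 28.1
ee_pos: [0.4427, 0.1666, 0.137]
eef_rot: [-179.8, 0.1, 81.0]
force: [0.5, -0.3, 0.9]
width: 0.0771
gripper_force: 0.0
```

Run:
```python
from h import *
snap('top','t8.png',crop=(200,170,360,290),scale=4)
print(r.get_obs()['ee_pos'])
```

```text
[0.43682153 0.16403375 0.12819564]
```

View pics/t8.png

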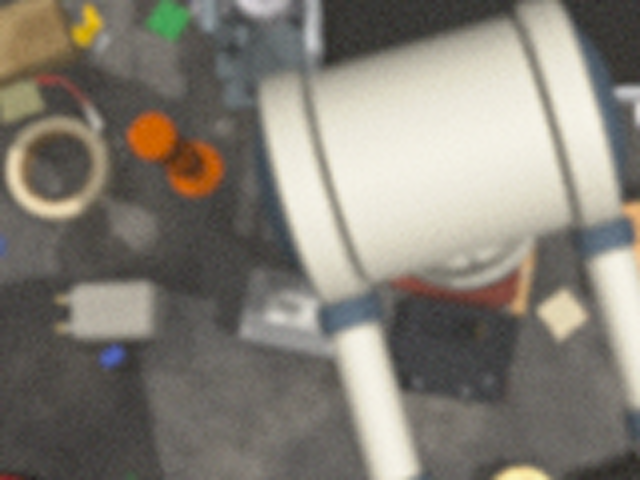

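Both units are still where they were (adapter at crop (110,311), enclosure at (300,315)). I'll grasp the carton.

Emit:
move_arm:
  increments:
    - [4,2,-5,0,0,0,100]
    - [4,2,-15,0,0,0,100]
    - [0,0,-20,0,0,0,100]
    - [0,0,-20,0,0,0,100]
    - [0,0,-20,0,0,0,100]
    - [0,0,-20,0,0,0,100]
    - [0,0,-10,0,0,0,100]
    - [0,0,-4,0,0,0,100]
    - [0,0,0,0,0,0,100]
    - [0,0,0,0,0,0,100]
  squeeze: 15

```text
time_s: 29.4
ee_pos: [0.4532, 0.1717, 0.0285]
eef_rot: [179.9, -0.0, 81.1]
force: [-1.2, -0.2, -0.4]
width: 0.0881
gripper_force: 0.0
```

Emit:
move_arm:
  increments:
    - [-4,-2,-6,0,0,0,100]
    - [-4,-2,-6,0,0,0,100]
    - [0,0,-5,0,0,0,100]
    - [0,0,0,0,0,0,30]
    - [0,0,0,0,0,0,30]
    - [0,0,0,0,0,0,30]
    - [0,0,0,0,0,0,30]
    - [0,0,0,0,0,0,30]
    - [0,0,0,0,0,0,30]
    - [0,0,0,0,0,0,30]

```text
time_s: 30.65
ee_pos: [0.4447, 0.1675, 0.0108]
eef_rot: [180.0, -0.0, 81.1]
force: [0.0, 0.5, 2.5]
width: 0.05
gripper_force: 15.0
```

Emit:
move_arm:
  increments:
    - [0,0,15,0,0,0,30]
    - [0,0,35,0,0,0,30]
    - [0,0,40,0,0,0,30]
    - [10,-6,30,0,0,1.7,30]
    - [30,-18,5,0,0,1.7,30]
    - [40,-24,0,0,0,1.7,30]
    - [40,-24,0,0,0,1.7,30]
    - [36,-22,0,0,0,1.7,30]
    - [20,-13,0,0,0,1.7,30]
    - [10,-7,0,0,0,1.9,30]

```text
time_s: 31.9
ee_pos: [0.6315, 0.0524, 0.1359]
eef_rot: [-180.0, 0.0, 93.2]
force: [0.2, 0.5, -0.5]
width: 0.0503
gripper_force: 15.0
```

Emit:
move_arm:
  increments:
    - [0,0,0,0,0,0,30]
    - [0,0,-10,0,0,0,30]
    - [0,0,-10,0,0,0,30]
    - [0,0,-10,0,0,0,30]
    - [0,0,-10,0,0,0,30]
    - [0,0,0,0,0,0,30]
    - [0,0,0,0,0,0,30]
    - [0,0,0,0,0,0,30]
    - [0,0,0,0,0,0,30]
    - [0,0,0,0,0,0,30]

```text
time_s: 33.15
ee_pos: [0.6307, 0.0535, 0.0959]
eef_rot: [180.0, 0.0, 93.2]
force: [0.1, -0.3, -0.2]
width: 0.0499
gripper_force: 15.0
```

Emit:
move_arm:
  increments:
    - [0,0,-8,0,0,0,30]
    - [0,0,-6,0,0,0,30]
    - [0,0,-4,0,0,0,30]
    - [0,0,-1,0,0,0,30]
    - [0,0,0,0,0,0,30]
    - [0,0,0,0,0,0,80]
    - [0,0,0,0,0,0,80]
    - [0,0,0,0,0,0,80]
    - [0,0,0,0,0,0,80]
    - [0,0,0,0,0,0,80]

```text
time_s: 34.4
ee_pos: [0.6306, 0.0535, 0.0767]
eef_rot: [180.0, 0.0, 93.2]
force: [0.1, 0.9, -0.2]
width: 0.07
gripper_force: 0.0
```

Emit:
move_arm:
  increments:
    - [0,0,20,0,0,0,80]
    - [0,0,40,0,0,0,80]
    - [0,0,30,0,0,0,80]
    - [-10,10,0,0,0,0,100]
    - [-20,20,0,0,0,0,100]
    - [-20,20,0,0,0,0,100]
    - [-20,20,0,0,0,0,100]
    - [-10,10,0,0,0,0,100]
    - [0,0,0,0,0,0,100]
    - [0,0,0,0,0,0,100]

```text
time_s: 35.65
ee_pos: [0.5509, 0.1331, 0.1664]
eef_rot: [-180.0, 0.0, 93.2]
force: [0.0, 0.4, -0.3]
width: 0.0878
gripper_force: 0.0
```

```bash
cat >> h.py <<'E'
def look():
    snap('top','_n.png',crop=(200,125,400,265),scale=4)
    a=cv2.imread('pics/t2.png',0);b=cv2.imread('pics/_n.png',0)
    for n,(x,y,w,h) in dict(adap=(45,445,135,90),encl=(225,435,145,115),carton=(405,390,150,115)).items():
        m=cv2.matchTemplate(b,a[y:y+h,x:x+w],cv2.TM_CCOEFF_NORMED);_,s,_,l=cv2.minMaxLoc(m)
        print(n,round(s,2),'shift px',l[0]-x,l[1]-y)
E
python3 - <<'E'
from h import *
look();print(r.get_obs()['ee_pos'])
E
```

```text
adap 0.97 shift px -2 -1
encl 0.99 shift px -1 0
carton 0.8 shift px -180 46
[0.55102511 0.13288572 0.16638875]
```

Emit:
move_arm:
  increments:
    - [-7,8,0,0,0,-1.2,100]
    - [-20,23,0,0,0,-2,100]
    - [-28,33,0,0,0,-2,100]
    - [-28,33,0,0,0,-2,100]
    - [-25,29,0,0,0,-2,100]
    - [-17,20,-10,0,0,-2,100]
    - [-8,9,-20,0,0,-1,100]
    - [0,0,-20,0,0,0,100]
    - [0,0,-20,0,0,0,100]
    - [0,0,0,0,0,0,100]

```text
time_s: 36.95
ee_pos: [0.417, 0.2874, 0.0941]
eef_rot: [-179.8, 0.2, 80.9]
force: [0.3, -0.9, -0.1]
width: 0.0878
gripper_force: 0.0
```

Emit:
move_arm:
  increments:
    - [0,0,0,0,0,0,100]
    - [0,0,-15,0,0,0,100]
    - [0,0,-15,0,0,0,100]
    - [0,0,-15,0,0,0,100]
    - [0,0,-10,0,0,0,100]
    - [0,0,-5,0,0,0,100]
    - [0,0,0,0,0,0,100]
    - [0,0,0,0,0,0,100]
    - [0,0,0,0,0,0,100]
    - [0,0,0,0,0,0,100]

```text
time_s: 38.2
ee_pos: [0.4178, 0.2886, 0.037]
eef_rot: [180.0, -0.0, 81.0]
force: [0.8, -0.2, -0.1]
width: 0.088
gripper_force: 0.0
```

Emit:
move_arm:
  increments:
    - [0,0,-12,0,0,0,100]
    - [0,0,-12,0,0,0,100]
    - [0,0,-7,0,0,0,100]
    - [0,0,0,0,0,0,100]
    - [0,0,0,0,0,0,30]
    - [0,0,0,0,0,0,30]
    - [0,0,0,0,0,0,30]
    - [0,0,0,0,0,0,30]
    - [0,0,0,0,0,0,30]
    - [0,0,0,0,0,0,30]

```text
time_s: 39.45
ee_pos: [0.4177, 0.2885, 0.0058]
eef_rot: [180.0, -0.0, 81.0]
force: [0.0, 0.4, 0.7]
width: 0.0504
gripper_force: 14.9
```

Emit:
move_arm:
  increments:
    - [0,0,15,0,0,0,30]
    - [0,-5,35,0,0,0,30]
    - [5,-15,40,0,0,1.2,30]
    - [20,-25,20,0,0,2,30]
    - [35,-30,0,0,0,2,30]
    - [40,-30,0,0,0,2,30]
    - [40,-25,0,0,0,2,30]
    - [38,-16,0,0,0,2,30]
    - [20,-9,0,0,0,1,30]
    - [10,-4,0,0,0,0,30]

```text
time_s: 40.7
ee_pos: [0.6265, 0.1288, 0.1159]
eef_rot: [-180.0, 0.0, 93.1]
force: [0.0, 0.9, -1.2]
width: 0.0508
gripper_force: 14.9
```

Emit:
move_arm:
  increments:
    - [0,0,0,0,0,0,30]
    - [0,0,-8,0,0,0,30]
    - [0,0,-8,0,0,0,30]
    - [0,0,-4,0,0,0,30]
    - [0,0,0,0,0,0,30]
    - [0,0,0,0,0,0,30]
    - [0,0,0,0,0,0,30]
    - [0,0,0,0,0,0,30]
    - [0,0,0,0,0,0,30]
    - [0,0,0,0,0,0,30]

```text
time_s: 41.95
ee_pos: [0.6257, 0.1295, 0.0956]
eef_rot: [180.0, 0.0, 93.2]
force: [-0.4, 0.3, -1.0]
width: 0.0507
gripper_force: 14.9
```

Emit:
move_arm:
  increments:
    - [0,0,-8,0,0,0,30]
    - [0,0,-8,0,0,0,30]
    - [0,0,-6,0,0,0,30]
    - [0,0,-2,0,0,0,30]
    - [0,0,0,0,0,0,30]
    - [0,0,0,0,0,0,80]
    - [0,0,0,0,0,0,80]
    - [0,0,0,0,0,0,80]
    - [0,0,0,0,0,0,80]
    - [0,0,0,0,0,0,80]

```text
time_s: 43.2
ee_pos: [0.6257, 0.1295, 0.0717]
eef_rot: [180.0, 0.0, 93.2]
force: [0.1, 0.3, -0.1]
width: 0.0701
gripper_force: 0.0
```

Emit:
move_arm:
  increments:
    - [0,0,20,0,0,0,80]
    - [0,0,40,0,0,0,80]
    - [0,0,30,0,0,0,80]
    - [-10,0,0,0,0,0,100]
    - [-20,0,0,0,0,0,100]
    - [-20,0,0,0,0,0,100]
    - [-20,0,0,0,0,0,100]
    - [-10,0,0,0,0,0,100]
    - [0,0,0,0,0,0,100]
    - [0,0,0,0,0,0,100]

```text
time_s: 44.45
ee_pos: [0.5459, 0.1295, 0.1614]
eef_rot: [-180.0, 0.0, 93.2]
force: [0.6, -0.4, -0.2]
width: 0.0877
gripper_force: 0.0
```

Run:
```python
from h import *
look();print(r.get_obs()['ee_pos'])
```

```text
adap 0.97 shift px -3 -1
encl 0.8 shift px -192 -7
carton 0.67 shift px -368 42
[0.54596847 0.12946704 0.16137509]
```

Emit:
move_arm:
  increments:
    - [-20,4,0,0,0,0,100]
    - [-40,10,0,0,0,0,100]
    - [-40,20,0,0,0,0,100]
    - [-20,40,0,0,0,0,100]
    - [-7.5,45,0,0,0,-0.5,100]
    - [0,45,0,0,0,-0.5,100]
    - [0,45,-10,0,0,0,100]
    - [0,38,-20,0,0,0,100]
    - [0,20,-20,0,0,0,100]
    - [0,9,-20,0,0,0,100]

```text
time_s: 45.75
ee_pos: [0.4182, 0.4065, 0.0903]
eef_rot: [-180.0, 0.0, 92.2]
force: [-0.3, -0.6, 0.2]
width: 0.0882
gripper_force: 0.0
```

Emit:
move_arm:
  increments:
    - [0,0,0,0,0,0,100]
    - [0,0,-10,0,0,0,100]
    - [0,0,-15,0,0,0,100]
    - [0,0,-10,0,0,0,100]
    - [0,0,-5,0,0,0,100]
    - [0,0,0,0,0,0,100]
    - [0,0,0,0,0,0,100]
    - [0,0,0,0,0,0,100]
    - [0,0,0,0,0,0,100]
    - [0,0,0,0,0,0,100]

```text
time_s: 47.0
ee_pos: [0.4182, 0.4056, 0.0518]
eef_rot: [180.0, -0.0, 92.2]
force: [-0.1, -0.1, -0.6]
width: 0.0881
gripper_force: 0.0
```

Emit:
move_arm:
  increments:
    - [0,0,-15,0,0,0,100]
    - [0,0,-15,0,0,0,100]
    - [0,0,-10,0,0,0,100]
    - [0,0,-5,0,0,0,100]
    - [0,0,0,0,0,0,15]
    - [0,0,0,0,0,0,15]
    - [0,0,0,0,0,0,15]
    - [0,0,0,0,0,0,15]
    - [0,0,0,0,0,0,15]
    - [0,0,0,0,0,0,15]

```text
time_s: 48.25
ee_pos: [0.4181, 0.4055, 0.0067]
eef_rot: [180.0, -0.0, 92.2]
force: [-0.4, -1.0, 0.7]
width: 0.0359
gripper_force: 15.0
```

Emit:
move_arm:
  increments:
    - [0,0,15,0,0,0,15]
    - [0,-5,35,0,0,0,15]
    - [0,-20,40,0,0,0,15]
    - [0,-40,20,0,0,0.5,15]
    - [0,-45,0,0,0,0.5,15]
    - [0,-45,0,0,0,0,15]
    - [5,-31.5,0,0,0,0,15]
    - [20,-15,0,0,0,0,15]
    - [30,-5,0,0,0,0,15]
    - [40,0,0,0,0,0,15]

```text
time_s: 49.5
ee_pos: [0.5141, 0.1986, 0.1184]
eef_rot: [179.9, -0.0, 93.2]
force: [0.2, 0.5, -1.0]
width: 0.0356
gripper_force: 15.0
```

Emit:
move_arm:
  increments:
    - [40,0,0,0,0,0,15]
    - [34,0,0,0,0,0,15]
    - [20,0,0,0,0,0,15]
    - [10,0,0,0,0,0,15]
    - [5,0,0,0,0,0,15]
    - [0,0,-8,0,0,0,15]
    - [0,0,-8,0,0,0,15]
    - [0,0,-4,0,0,0,15]
    - [0,0,0,0,0,0,15]
    - [0,0,0,0,0,0,15]

```text
time_s: 50.75
ee_pos: [0.6222, 0.1991, 0.097]
eef_rot: [180.0, -0.0, 93.2]
force: [0.6, 0.1, -0.6]
width: 0.0359
gripper_force: 15.0
```

Emit:
move_arm:
  increments:
    - [0,0,-8,0,0,0,15]
    - [0,0,-8,0,0,0,15]
    - [0,0,-6,0,0,0,15]
    - [0,0,-2,0,0,0,15]
    - [0,0,0,0,0,0,15]
    - [0,0,0,0,0,0,65]
    - [0,0,0,0,0,0,65]
    - [0,0,0,0,0,0,65]
    - [0,0,0,0,0,0,65]
    - [0,0,0,0,0,0,65]

```text
time_s: 52.0
ee_pos: [0.6221, 0.199, 0.0727]
eef_rot: [180.0, 0.0, 93.2]
force: [-0.4, 0.0, -0.2]
width: 0.0571
gripper_force: 0.0
```

Emit:
move_arm:
  increments:
    - [0,0,20,0,0,0,65]
    - [0,0,40,0,0,0,65]
    - [0,0,40,0,0,0,65]
    - [0,0,40,0,0,0,60]
    - [0,0,40,0,0,0,50]
    - [0,0,20,0,0,0,45]
    - [0,0,0,0,0,0,45]
    - [-10,0,0,0,0,0,45]
    - [-30,-10,0,0,0,0,45]
    - [-40,-20,0,0,0,0,45]

```text
time_s: 53.25
ee_pos: [0.5404, 0.1689, 0.2701]
eef_rot: [-179.8, 0.0, 93.2]
force: [-0.9, -0.8, 0.6]
width: 0.0394
gripper_force: 0.0
```

Run:
```python
from h import *
snap('scene','s9.png',crop=(230,80,470,260),scale=3.3)
o=r.get_obs();print(o['ee_pos'],o['width'])
```

```text
[0.53618396 0.16690427 0.27052953] 0.039509679777649694
```

View pics/s9.png

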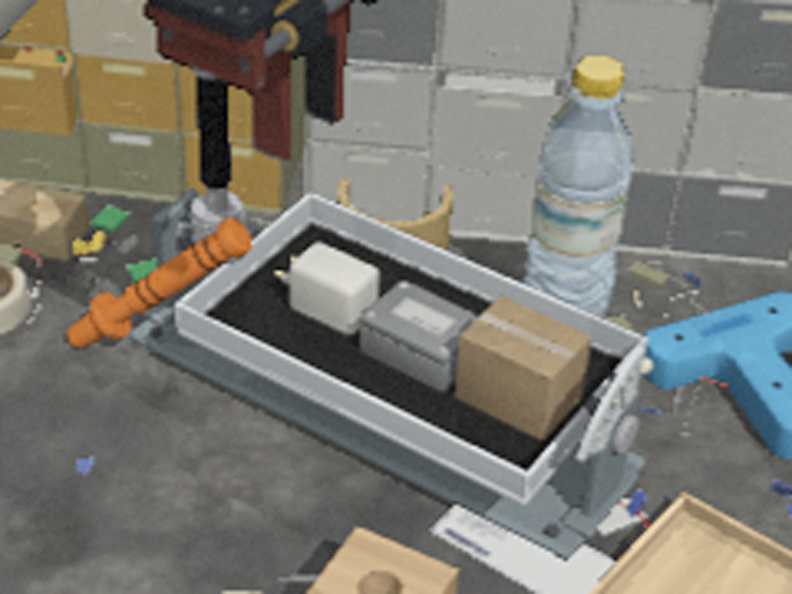

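The three units lie flat in the tray with the lever home. But the orange look-alike has been toppled and now leans from the bench at s9 (75,335) onto the tray's left end at (240,238), where it would block the tilt. I need to take it away, so I'll clear the view and look from above.

Emit:
move_arm:
  increments:
    - [-5,-10,0,0,0,0,60]
    - [-10,-25,0,0,0,0,60]
    - [-10,-30,0,0,0,0,60]
    - [0,-30,0,0,0,0,60]
    - [0,-30,0,0,0,0,60]
    - [0,-25,0,0,0,0,60]
    - [0,-10,0,0,0,0,60]
    - [0,0,0,0,0,0,60]
    - [0,0,0,0,0,0,60]
    - [0,0,0,0,0,0,60]

```text
time_s: 54.55
ee_pos: [0.5172, 0.0098, 0.2726]
eef_rot: [-180.0, -0.0, 93.3]
force: [-0.5, 0.4, -0.1]
width: 0.0528
gripper_force: 0.0
```

Run:
```python
from h import *
snap('top','t10.png',crop=(190,120,310,210),scale=6)
snap('scene','_x.png')
o=r.get_obs();print(o['ee_pos'],o['width'])
```

```text
[0.51715537 0.00960652 0.27263016] 0.05273749046205151
```

View pics/t10.png

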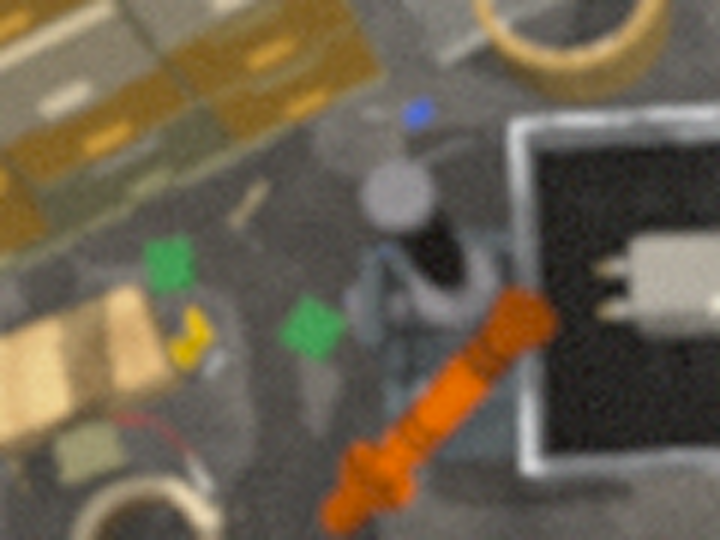

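Run:
```python
from h import *
def ray(n,u,v):
    d=cam(n);T=d['cam_to_world'];w=T[:3,:3]@np.array([(u-d['cx'])/d['fx'],-(v-d['cy'])/d['fy'],-1.]);return T[:3,3],w/np.linalg.norm(w)
def tri(a,b):
    A=np.zeros((3,3));B=np.zeros(3)
    for o,w in(ray('top',190+a[0]/6,120+a[1]/6),ray('scene',230+b[0]/3.3,80+b[1]/3.3)):
        M=np.eye(3)-np.outer(w,w);A+=M;B+=M@o
    return np.linalg.solve(A,B).round(3)
print('knob',tri((520,320),(233,240)),'tip',tri((337,517),(78,335)),'collar',tri((375,475),(110,315)),'lever knob',p2w('top',190+397/6,120+195/6,.234))
```

```text
knob [0.602 0.277 0.103] tip [0.534 0.373 0.008] collar [0.549 0.352 0.029] lever knob [0.6169 0.3048 0.234 ]
```

The orange piece runs from its tip at (0.534, 0.373, 0.008) to its knob at (0.602, 0.277, 0.103), leaning about 39°. I'll grip it low with the tool tipped back from the lever, take it away and lay it on open bench.

Emit:
move_arm:
  increments:
    - [2,15,0,0,0,3.2,45]
    - [2,35,0,0,0,3.2,45]
    - [2,45,0,0,0,3.2,45]
    - [2,45,0,0,0,3.2,45]
    - [2,45,0,0,0,3.2,45]
    - [2,45,0,0,0,3.2,45]
    - [2,45,0,0,0,3.2,45]
    - [2,45,0,0,0,3.2,45]
    - [1,30,0,0,0,3.2,45]
    - [0,14,0,0,0,3.2,45]
  squeeze: 20

```text
time_s: 55.9
ee_pos: [0.5333, 0.3755, 0.2718]
eef_rot: [-179.9, -0.0, 125.5]
force: [0.2, -0.3, 0.2]
width: 0.0392
gripper_force: 0.0
```

Emit:
move_arm:
  increments:
    - [0,0,-5,-2,-1.45,0,45]
    - [0,0,-12,-2,-1.45,0,45]
    - [0,0,-15,-2,-1.45,0,45]
    - [0,0,-15,-2,-1.45,0,45]
    - [0,0,-15,-2,-1.45,0,45]
    - [0,0,-15,-2,-1.45,0,45]
    - [0,0,-15,-2,-1.45,0,45]
    - [0,0,-10,-2.3,-1.45,0,45]
    - [0,0,-4,0,0,0,45]
    - [0,0,0,0,0,0,45]

```text
time_s: 57.15
ee_pos: [0.5341, 0.3728, 0.1668]
eef_rot: [179.9, 20.0, 125.2]
force: [0.1, 0.8, -1.6]
width: 0.0398
gripper_force: 0.0
```

Run:
```python
from h import *
from scipy.spatial.transform import Rotation as R
o=r.get_obs();print(o['ee_pos'],o['width'],R.from_euler('xyz',o['eef_rot'],degrees=True).as_matrix().round(3))
```

```text
[0.53414675 0.37284488 0.1667814 ] 0.03984587436799421 [[-0.542  0.817  0.198]
 [ 0.768  0.577 -0.278]
 [-0.341  0.001 -0.94 ]]
```

Now along the tool axis, 150 mm: (+30, −41, −141).

Emit:
move_arm:
  increments:
    - [3,-4,-14,0,0,0,45]
    - [4,-5,-18,0,0,0,45]
    - [4,-5,-18,0,0,0,45]
    - [4,-5,-18,0,0,0,45]
    - [3,-4,-15,0,0,0,45]
    - [3,-4,-14,0,0,0,45]
    - [2,-3,-10,0,0,0,45]
    - [2,-3,-10,0,0,0,45]
    - [0,0,0,0,0,0,45]
    - [0,0,0,0,0,0,45]

```text
time_s: 58.4
ee_pos: [0.5593, 0.3403, 0.0502]
eef_rot: [179.9, 20.0, 125.2]
force: [0.3, 0.1, 0.0]
width: 0.0394
gripper_force: 0.0
```

Emit:
move_arm:
  increments:
    - [2,-3,-9,0,0,0,45]
    - [2,-3,-9,0,0,0,45]
    - [1,-2,-5,0,0,0,45]
    - [0,0,0,0,0,0,45]
    - [0,0,0,0,0,0,10]
    - [0,0,0,0,0,0,10]
    - [0,0,0,0,0,0,10]
    - [0,0,0,0,0,0,10]
    - [0,0,0,0,0,0,10]
    - [0,0,0,0,0,0,10]

```text
time_s: 59.65
ee_pos: [0.5642, 0.3322, 0.0269]
eef_rot: [179.9, 20.0, 125.2]
force: [-0.6, 0.8, 1.0]
width: 0.0214
gripper_force: 20.0
```

Emit:
move_arm:
  increments:
    - [-3,4,4,0,0,0,10]
    - [-6,8,10,0,0,0,10]
    - [-6,8,14,0,0,0,10]
    - [-8,11,14,0,0,0,10]
    - [-12,18,14,0,0,0,10]
    - [-20,0,10,0,0,0,10]
    - [-30,0,0,0,0,0,10]
    - [-30,0,0,0,0,0,10]
    - [-25,0,0,0,0,0,10]
    - [-10,0,0,0,0,0,10]

```text
time_s: 60.9
ee_pos: [0.4127, 0.3823, 0.0936]
eef_rot: [179.8, 20.0, 125.3]
force: [-0.1, 0.3, -0.6]
width: 0.0214
gripper_force: 20.0
```

Emit:
move_arm:
  increments:
    - [0,0,0,3.3,2.3,0,10]
    - [0,0,0,3.3,2.3,0,10]
    - [0,0,0,3.3,2.3,0,10]
    - [0,0,0,3.3,2.3,0,10]
    - [0,0,0,3.3,2.3,0,10]
    - [0,0,-5,3.3,2.3,0,10]
    - [0,0,-10,3.3,2.3,0,10]
    - [0,0,-15,1,0.7,0,10]
    - [0,0,-10,0,0,0,10]
    - [0,0,0,0,0,0,10]

```text
time_s: 62.15
ee_pos: [0.4133, 0.3809, 0.0512]
eef_rot: [179.9, -9.3, 125.2]
force: [-0.4, 0.3, -1.4]
width: 0.0212
gripper_force: 20.0
```

Run:
```python
from h import *
snap('scene','s11.png',crop=(180,80,440,275),scale=3)
o=r.get_obs();print(o['ee_pos'],o['eef_rot'],o['width'],o['force'])
```

```text
[0.41361698 0.38125349 0.05216174] [179.81590953  -9.33738259 125.21956581] 0.02130842568074952 [ 0.62623531 -0.16267305 -2.02367677]
```

View pics/s11.png

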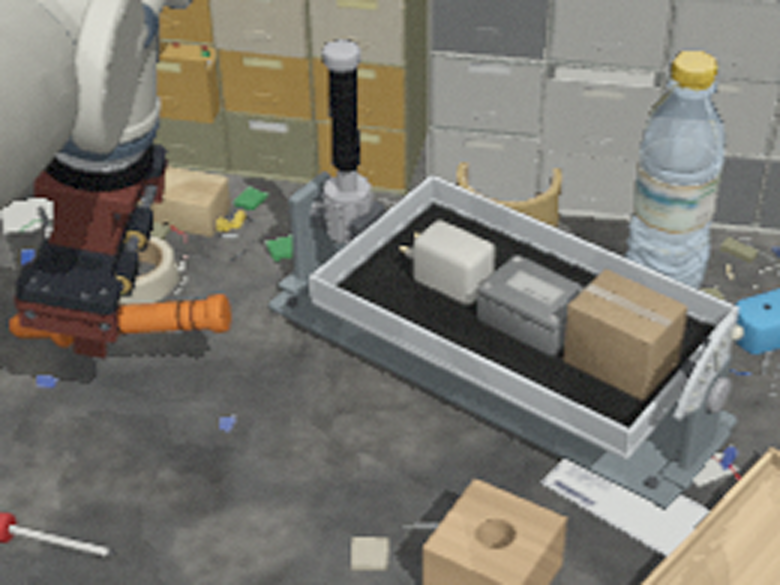

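The orange piece is held clear at s11 (170,315); the lever stands home, the tray is level and the units are in place. I'll lay the piece down here.

Emit:
move_arm:
  increments:
    - [0,0,-8,0,0,0,10]
    - [0,0,-8,0,0,0,10]
    - [0,0,-8,0,0,0,10]
    - [0,0,-6,0,0,0,10]
    - [0,0,-4,0,0,0,10]
    - [0,0,-3,0,0,0,10]
    - [0,0,-3,0,0,0,10]
    - [0,0,-1,0,0,0,10]
    - [0,0,0,0,0,0,10]
    - [0,0,0,0,0,0,10]

```text
time_s: 63.45
ee_pos: [0.4142, 0.3811, 0.0118]
eef_rot: [179.7, -9.4, 125.2]
force: [-0.0, -0.0, -1.5]
width: 0.0214
gripper_force: 20.0
```

Emit:
move_arm:
  increments:
    - [0,0,0,0,0,0,20]
    - [0,0,0,0,0,0,28]
    - [0,0,0,0,0,0,36]
    - [0,0,0,0,0,0,45]
    - [0,0,0,0,0,0,55]
    - [0,0,0,0,0,0,60]
    - [0,0,0,0,0,0,60]
    - [0,0,0,0,0,0,60]
    - [0,0,0,0,0,0,60]
    - [0,0,0,0,0,0,60]

```text
time_s: 64.7
ee_pos: [0.4141, 0.381, 0.0116]
eef_rot: [179.8, -9.4, 125.2]
force: [-0.8, 0.0, -0.5]
width: 0.0527
gripper_force: 0.0
```

Emit:
move_arm:
  increments:
    - [-1,2,12,0,0,0,60]
    - [-3,5,25,0,0,0,60]
    - [-3,5,35,0,0,0,60]
    - [0,0,40,-1.5,-1.1,-4,60]
    - [0,0,40,-1.5,-1.1,-4,55]
    - [0,0,40,-1.5,-1.1,-4,55]
    - [0,0,40,-1.5,-1.1,-4,55]
    - [0,0,25,-1.7,-1.1,-4,55]
    - [0,0,10,0,0,-4,55]
    - [0,0,0,0,0,-4,55]

```text
time_s: 65.95
ee_pos: [0.407, 0.3935, 0.2813]
eef_rot: [177.9, -0.2, 97.2]
force: [-0.3, 0.7, 0.4]
width: 0.0489
gripper_force: 0.0
```

Emit:
move_arm:
  increments:
    - [10,-4,0,0,0,-4,55]
    - [25,-10,0,0,0,0,55]
    - [35,-14,0,0,0,0,55]
    - [40,-16,0,0,0,0,55]
    - [40,-16,0,0,0,0,55]
    - [30,-12,0,0,0,0,55]
    - [20,-8,0,0,0,0,55]
    - [10,-4,0,0,0,0,55]
    - [0,0,0,0,0,0,55]
    - [0,0,0,0,0,0,55]

```text
time_s: 67.2
ee_pos: [0.6164, 0.3096, 0.2792]
eef_rot: [178.0, -0.1, 93.3]
force: [-0.0, -0.1, 0.3]
width: 0.0484
gripper_force: 0.0
```

Emit:
move_arm:
  increments:
    - [0.5,-2.6,0,0,0.5,0,55]
    - [0,-3,-10,0,0.5,0,55]
    - [0,0,-12,0,0.5,0,55]
    - [0,0,-12,0,0.5,0,55]
    - [0,0,-12,0,0,0,55]
    - [0,0,-12,0,0,0,55]
    - [0,0,-8,0,0,0,55]
    - [0,0,-4,0,0,0,55]
    - [0,0,0,0,0,0,55]
    - [0,0,0,0,0,0,38]
  squeeze: 8

```text
time_s: 68.45
ee_pos: [0.6178, 0.3035, 0.2093]
eef_rot: [180.0, -0.2, 93.3]
force: [0.1, -0.5, 0.5]
width: 0.0416
gripper_force: 0.0
```

Emit:
move_arm:
  increments:
    - [0,0,0,0,0,0,36]
    - [0,0,0,0,0,0,32]
    - [0,0,0,0,0,0,28]
    - [0,0,0,0,0,0,25]
    - [0,0,0,0,0,0,25]
    - [0,0,0,0,0,0,25]
    - [0,0,0,0,0,0,25]
    - [0,0,0,0,0,0,25]
    - [0,0,0,0,0,0,25]
    - [0,0,0,0,0,0,25]

```text
time_s: 69.7
ee_pos: [0.6177, 0.3035, 0.209]
eef_rot: [-180.0, -0.2, 93.3]
force: [-2.1, 0.4, 4.3]
width: 0.0277
gripper_force: 8.0
```

Now the slow tilt, in two calls of 1° per row.

Emit:
move_arm:
  increments:
    - [-2.33,-0.13,0,0.06,-1,0,25]
    - [-2.33,-0.13,0,0.06,-1,0,25]
    - [-2.33,-0.13,-0.1,0.06,-1,0,25]
    - [-2.33,-0.13,-0.15,0.06,-1,0,25]
    - [-2.33,-0.13,-0.2,0.06,-1,0,25]
    - [-2.33,-0.13,-0.25,0.06,-1,0,25]
    - [-2.33,-0.13,-0.3,0.06,-1,0,25]
    - [-2.33,-0.13,-0.3,0.06,-1,0,25]
    - [-2.33,-0.13,-0.35,0.06,-1,0,25]
    - [-2.3,-0.13,-0.4,0.06,-1,0,25]

```text
time_s: 70.95
ee_pos: [0.5943, 0.3021, 0.2069]
eef_rot: [169.9, -0.2, 93.3]
force: [1.6, -0.3, 6.0]
width: 0.0273
gripper_force: 8.0
```

Emit:
move_arm:
  increments:
    - [-2.28,-0.13,-0.4,0.06,-1,0,25]
    - [-2.28,-0.13,-0.5,0.06,-1,0,25]
    - [-2.27,-0.13,-0.5,0.06,-1,0,25]
    - [-2.27,-0.13,-0.55,0.06,-1,0,25]
    - [-2.26,-0.13,-0.6,0.06,-1,0,25]
    - [-2.25,-0.13,-0.6,0.06,-1,0,25]
    - [-2.25,-0.13,-0.65,0.06,-1,0,25]
    - [-2.24,-0.13,-0.7,0.06,-1,0,25]
    - [-2.23,-0.13,-0.75,0.06,-1,0,25]
    - [-2.22,-0.13,-0.8,0.06,-1,0,25]

```text
time_s: 72.2
ee_pos: [0.5717, 0.3007, 0.2008]
eef_rot: [159.9, -0.3, 93.4]
force: [1.3, -0.4, 5.8]
width: 0.0277
gripper_force: 8.0
```

Run:
```python
from h import *
snap('scene','s12.png',crop=(300,100,440,205),scale=5.7)
o=r.get_obs();print(o['ee_pos'],o['eef_rot'],o['width'],o['force'])
```

```text
[0.57124296 0.30073711 0.20061214] [159.90739785  -0.24045417  93.37382177] 0.027564115189354005 [ 1.40842728 -0.16221294  5.34042359]
```

View pics/s12.png

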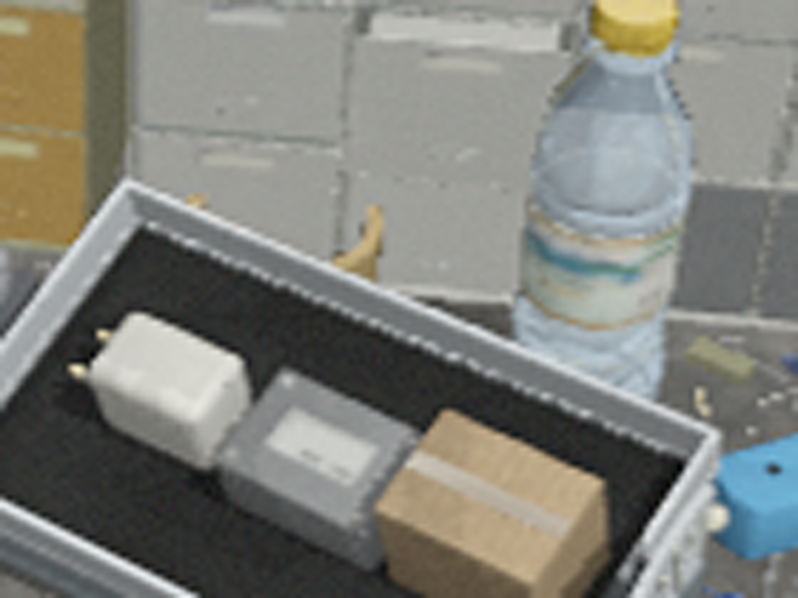

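Run:
```python
from h import *
a=np.radians(3.2)
for t in (0,16,18,20,22):
    th=np.radians(t);L=[]
    for y in(.139,-.139):
        x=.079*np.cos(th)-.012*np.sin(th);z=.075+.079*np.sin(th)+.012*np.cos(th)
        p=(.6255+x*np.cos(a)-y*np.sin(a),.141+x*np.sin(a)+y*np.cos(a),z)
        u,v=w2p('scene',p);L+=[round(u,1),round(v,1)]
    print(t,L)
print('obs20',322.5,131.6,426,177.2,' obs0 (s11)',180+434/3,80+178/3,180+738/3,80+308/3)
```

```text
0 [np.float64(324.5), np.float64(138.4), np.float64(427.1), np.float64(183.3)]
16 [np.float64(323.0), np.float64(132.4), np.float64(427.2), np.float64(177.4)]
18 [np.float64(322.7), np.float64(131.8), np.float64(427.1), np.float64(176.8)]
20 [np.float64(322.4), np.float64(131.2), np.float64(427.0), np.float64(176.3)]
22 [np.float64(322.0), np.float64(130.6), np.float64(426.9), np.float64(175.8)]
obs20 322.5 131.6 426 177.2  obs0 (s11) 324.66666666666663 139.33333333333334 426.0 182.66666666666669
```

The pictures fit 20°: the rear rim corners are at s12 (128,180) and (718,440), and the motion of the knob gives about 20.2°. All the units are aboard, so I'll hold.

Emit:
move_arm:
  increments:
    - [0,0,0,0,0,0,25]
    - [0,0,0,0,0,0,25]
    - [0,0,0,0,0,0,25]
    - [0,0,0,0,0,0,25]
    - [0,0,0,0,0,0,25]
    - [0,0,0,0,0,0,25]
    - [0,0,0,0,0,0,25]
    - [0,0,0,0,0,0,25]
    - [0,0,0,0,0,0,25]
    - [0,0,0,0,0,0,25]

```text
time_s: 73.5
ee_pos: [0.5714, 0.3008, 0.2007]
eef_rot: [160.0, -0.2, 93.4]
force: [-1.7, -0.3, 5.9]
width: 0.0276
gripper_force: 8.0
```

Emit:
move_arm:
  increments:
    - [0,0,0,0,0,0,25]
    - [0,0,0,0,0,0,25]
    - [0,0,0,0,0,0,25]
    - [0,0,0,0,0,0,25]
    - [0,0,0,0,0,0,25]
    - [0,0,0,0,0,0,25]
    - [0,0,0,0,0,0,25]
    - [0,0,0,0,0,0,25]
    - [0,0,0,0,0,0,25]
    - [0,0,0,0,0,0,25]

```text
time_s: 74.75
ee_pos: [0.5714, 0.3007, 0.2006]
eef_rot: [160.0, -0.2, 93.4]
force: [-1.8, -1.3, 5.5]
width: 0.0274
gripper_force: 8.0
```

Emit:
move_arm:
  increments:
    - [0,0,0,0,0,0,25]
    - [0,0,0,0,0,0,25]
    - [0,0,0,0,0,0,25]
    - [0,0,0,0,0,0,25]
    - [0,0,0,0,0,0,25]
    - [0,0,0,0,0,0,25]
    - [0,0,0,0,0,0,25]
    - [0,0,0,0,0,0,25]
    - [0,0,0,0,0,0,25]
    - [0,0,0,0,0,0,25]

```text
time_s: 76.0
ee_pos: [0.5714, 0.3007, 0.2006]
eef_rot: [160.0, -0.2, 93.4]
force: [-1.8, -0.9, 6.4]
width: 0.0274
gripper_force: 8.0
```

Emit:
move_arm:
  increments:
    - [2.22,0.13,0.7,-0.06,1,0,25]
    - [2.23,0.13,0.7,-0.06,1,0,25]
    - [2.24,0.13,0.7,-0.06,1,0,25]
    - [2.25,0.13,0.65,-0.06,1,0,25]
    - [2.25,0.13,0.6,-0.06,1,0,25]
    - [2.26,0.13,0.6,-0.06,1,0,25]
    - [2.27,0.13,0.55,-0.06,1,0,25]
    - [2.27,0.13,0.5,-0.06,1,0,25]
    - [2.28,0.13,0.5,-0.06,1,0,25]
    - [2.28,0.13,0.4,-0.06,1,0,25]

```text
time_s: 77.25
ee_pos: [0.5935, 0.3021, 0.2065]
eef_rot: [170.2, -0.2, 93.3]
force: [-3.8, -1.0, 6.8]
width: 0.0275
gripper_force: 8.0
```

Emit:
move_arm:
  increments:
    - [2.3,0.13,0.4,-0.06,1,0,25]
    - [2.33,0.13,0.35,-0.06,1,0,25]
    - [2.33,0.13,0.3,-0.06,1,0,25]
    - [2.33,0.13,0.3,-0.06,1,0,25]
    - [2.33,0.13,0.25,-0.06,1,0,25]
    - [2.33,0.13,0.2,-0.06,1,0,25]
    - [2.33,0.13,0.15,-0.06,1,0,25]
    - [2.33,0.13,0.1,-0.06,1,0,25]
    - [2.33,0.13,0,-0.06,1,0,25]
    - [2.33,0.13,0,-0.06,1,0,25]

```text
time_s: 78.5
ee_pos: [0.6168, 0.3035, 0.2086]
eef_rot: [-179.8, -0.2, 93.3]
force: [-2.3, -0.4, 5.9]
width: 0.0278
gripper_force: 8.0
```

Push gently on to the stop.

Emit:
move_arm:
  increments:
    - [1,0.06,0,0,0,0,25]
    - [1,0.06,0,0,0,0,25]
    - [1,0.06,0,0,0,0,25]
    - [1,0,0,0,0,0,25]
    - [0,0,0,0,0,0,25]
    - [0,0,0,0,0,0,25]
    - [0,0,0,0,0,0,25]
    - [0,0,0,0,0,0,25]
    - [0,0,0,0,0,0,25]
    - [0,0,0,0,0,0,25]

```text
time_s: 79.75
ee_pos: [0.6185, 0.3037, 0.2086]
eef_rot: [-179.6, -0.2, 93.4]
force: [-10.6, -1.5, 7.9]
width: 0.0279
gripper_force: 8.0
```

Emit:
move_arm:
  increments:
    - [-1,0,0,0,0,0,25]
    - [-1,0,0,0,0,0,25]
    - [0,0,0,0,0,0,55]
    - [0,0,0,0,0,0,55]
    - [0,0,0,0,0,0,55]
    - [0,0,0,0,0,0,55]
    - [0,0,10,0,0,0,55]
    - [0,0,25,0,0,0,55]
    - [0,0,30,0,0,0,55]
    - [-5,-10,5,0,0,0,60]

```text
time_s: 81.0
ee_pos: [0.6151, 0.2939, 0.2818]
eef_rot: [179.8, -0.3, 93.3]
force: [-0.4, 1.0, -0.1]
width: 0.0521
gripper_force: 0.0
```

Emit:
move_arm:
  increments:
    - [-20,0,0,0,0,0,65]
    - [-40,0,0,0,0,0,65]
    - [-40,0,0,0,0,0,65]
    - [-20,0,0,0,0,0,65]
    - [0,0,0,0,0,0,65]
    - [0,0,0,0,0,0,65]
    - [0,0,0,0,0,0,65]
    - [0,0,0,0,0,0,65]
    - [0,0,0,0,0,0,65]
    - [0,0,0,0,0,0,65]

```text
time_s: 82.25
ee_pos: [0.4948, 0.2936, 0.2784]
eef_rot: [-180.0, -0.2, 93.3]
force: [-0.0, -0.4, -0.8]
width: 0.0572
gripper_force: 0.0
```

```bash
cat >> h.py <<'E'
def look2():
    snap('scene','_m.png',crop=(180,80,440,275),scale=3)
    a=cv2.imread('pics/s11.png',0);b=cv2.imread('pics/_m.png',0)
    for n,(x,y,x2,y2) in dict(adap=(400,215,500,305),encl=(475,255,575,350),carton=(565,270,690,400),post=(280,170,330,290),ptr=(670,315,750,420),levcol=(320,150,375,240),lev=(320,35,370,170)).items():
        m=cv2.matchTemplate(b,a[y:y2,x:x2],cv2.TM_CCOEFF_NORMED);_,s,_,l=cv2.minMaxLoc(m)
        print(n,round(s,2),'shift px/3',l[0]-x,l[1]-y)
E
python3 - <<'E'
from h import *
look2();o=r.get_obs();print(o['ee_pos'],o['eef_rot'])
E
```

```text
adap 1.0 shift px/3 0 0
encl 1.0 shift px/3 0 0
carton 0.99 shift px/3 0 0
post 0.99 shift px/3 0 0
ptr 1.0 shift px/3 0 0
levcol 1.0 shift px/3 0 0
lev 0.99 shift px/3 0 0
[0.49472752 0.29360299 0.27841818] [-179.95769296   -0.20980839   93.27559566]
```

Nothing has moved: the units, pointer and lever all match the level picture. I'll unload, carton first.

Emit:
move_arm:
  increments:
    - [5,-15,0,0,0,0,80]
    - [10,-35,0,0,0,0,80]
    - [20,-45,0,0,0,0,80]
    - [25,-45,0,0,0,0,80]
    - [30,-45,0,0,0,0,80]
    - [25,-35,-20,0,0,0,80]
    - [15,-15,-30,0,0,0,80]
    - [6,-5,-20,0,0,0,80]
    - [0,0,-10,0,0,0,80]
    - [0,0,0,0,0,0,80]
  squeeze: 15

```text
time_s: 83.55
ee_pos: [0.63, 0.0543, 0.1983]
eef_rot: [-179.9, -0.2, 93.3]
force: [-0.2, 0.6, 0.2]
width: 0.0704
gripper_force: 0.0
```

Emit:
move_arm:
  increments:
    - [0,0,-20,0,0,0,80]
    - [0,0,-20,0,0,0,80]
    - [0,0,-10,0,0,0,80]
    - [0,0,0,0,0,0,80]
    - [0,0,0,0,0,0,80]
    - [0,0,0,0,0,0,80]
    - [0,0,0,0,0,0,80]
    - [0,0,0,0,0,0,80]
    - [0,0,0,0,0,0,80]
    - [0,0,0,0,0,0,80]

```text
time_s: 84.8
ee_pos: [0.6306, 0.0536, 0.1485]
eef_rot: [-180.0, -0.2, 93.3]
force: [-0.1, 0.4, 0.6]
width: 0.0703
gripper_force: 0.0
```

Emit:
move_arm:
  increments:
    - [0,0,-18,0,0,0,80]
    - [0,0,-18,0,0,0,80]
    - [0,0,-18,0,0,0,80]
    - [0,0,-13,0,0,0,80]
    - [0,0,-4,0,0,0,80]
    - [0,0,0,0,0,0,30]
    - [0,0,0,0,0,0,30]
    - [0,0,0,0,0,0,30]
    - [0,0,0,0,0,0,30]
    - [0,0,0,0,0,0,30]

```text
time_s: 86.05
ee_pos: [0.6311, 0.0536, 0.0785]
eef_rot: [179.9, -0.2, 93.3]
force: [1.5, -0.9, 3.8]
width: 0.05
gripper_force: 15.0
```

Emit:
move_arm:
  increments:
    - [0,0,12,0,0,0,30]
    - [0,0,20,0,0,0,30]
    - [0,0,20,0,0,0,30]
    - [-2,-15,10,0,0,-0.8,30]
    - [-3,-30,0,0,0,-1,30]
    - [-4,-40,0,0,0,-1,30]
    - [-4,-40,0,0,0,-1,30]
    - [-4,-35,0,0,0,-1,30]
    - [-2,-17,0,0,0,-0.5,30]
    - [0,-7,0,0,0,0,30]

```text
time_s: 87.3
ee_pos: [0.6114, -0.1314, 0.1397]
eef_rot: [-180.0, -0.2, 87.9]
force: [1.1, -0.2, -0.0]
width: 0.0497
gripper_force: 15.0
```

Emit:
move_arm:
  increments:
    - [0,0,-10,0,0,0,30]
    - [0,0,-20,0,0,0,30]
    - [0,0,-20,0,0,0,30]
    - [0,0,-20,0,0,0,30]
    - [0,0,-10,0,0,0,30]
    - [0,0,0,0,0,0,30]
    - [0,0,0,0,0,0,30]
    - [0,0,0,0,0,0,30]
    - [0,0,0,0,0,0,30]
    - [0,0,0,0,0,0,30]

```text
time_s: 88.55
ee_pos: [0.6118, -0.1305, 0.0598]
eef_rot: [-180.0, -0.2, 88.0]
force: [-0.6, -0.0, -0.7]
width: 0.0502
gripper_force: 15.0
```

Emit:
move_arm:
  increments:
    - [0,0,-12,0,0,0,30]
    - [0,0,-12,0,0,0,30]
    - [0,0,-10,0,0,0,30]
    - [0,0,-5,0,0,0,30]
    - [0,0,-1,0,0,0,30]
    - [0,0,0,0,0,0,30]
    - [0,0,0,0,0,0,66]
    - [0,0,0,0,0,0,66]
    - [0,0,0,0,0,0,66]
    - [0,0,0,0,0,0,66]

```text
time_s: 89.8
ee_pos: [0.6117, -0.1304, 0.0196]
eef_rot: [-180.0, -0.2, 88.0]
force: [-0.7, 0.1, -0.7]
width: 0.0579
gripper_force: 0.0
```

Emit:
move_arm:
  increments:
    - [0,0,15,0,0,0,66]
    - [0,0,40,0,0,0,66]
    - [0,0,40,0,0,0,66]
    - [0,10,30,0,0,0.5,80]
    - [2,30,10,0,0,1,80]
    - [2,50,0,0,0,1,80]
    - [2,55,0,0,0,1,80]
    - [2,50,0,0,0,1,80]
    - [3,40,0,0,0,0.8,80]
    - [3,25,0,0,0,0,80]

```text
time_s: 91.05
ee_pos: [0.6256, 0.1318, 0.156]
eef_rot: [180.0, -0.2, 93.4]
force: [1.0, -0.1, 0.4]
width: 0.0701
gripper_force: 0.0
```

Run:
```python
from h import *
look2();o=r.get_obs();print(o['ee_pos'],o['eef_rot'])
```

```text
adap 0.95 shift px/3 0 0
encl 0.96 shift px/3 0 0
carton 0.67 shift px/3 20 -37
post 0.88 shift px/3 0 0
ptr 0.92 shift px/3 0 0
levcol 0.94 shift px/3 0 0
lev 0.94 shift px/3 0 0
[0.62558133 0.13429266 0.15569611] [179.95843271  -0.33660946  93.48477   ]
```

Emit:
move_arm:
  increments:
    - [0,0,0,0,0,0,80]
    - [0,0,0,0,0,0,80]
    - [0,0,-18,0,0,0,80]
    - [0,0,-18,0,0,0,80]
    - [0,0,-15,0,0,0,80]
    - [0,0,-5,0,0,0,80]
    - [0,0,0,0,0,0,80]
    - [0,0,0,0,0,0,80]
    - [0,0,0,0,0,0,80]
    - [0,0,0,0,0,0,80]

```text
time_s: 92.35
ee_pos: [0.6259, 0.1296, 0.099]
eef_rot: [180.0, -0.2, 93.3]
force: [0.2, -0.6, 0.0]
width: 0.0706
gripper_force: 0.0
```

Emit:
move_arm:
  increments:
    - [0,0,-12,0,0,0,80]
    - [0,0,-10,0,0,0,80]
    - [0,0,-4,0,0,0,80]
    - [0,0,0,0,0,0,80]
    - [0,0,0,0,0,0,30]
    - [0,0,0,0,0,0,30]
    - [0,0,0,0,0,0,30]
    - [0,0,0,0,0,0,30]
    - [0,0,0,0,0,0,30]
    - [0,0,0,0,0,0,30]

```text
time_s: 93.6
ee_pos: [0.6259, 0.1296, 0.073]
eef_rot: [180.0, -0.2, 93.3]
force: [-0.2, -0.1, 2.7]
width: 0.0505
gripper_force: 14.9
```

Emit:
move_arm:
  increments:
    - [0,0,12,0,0,0,30]
    - [0,0,20,0,0,0,30]
    - [0,0,20,0,0,0,30]
    - [-2,-15,10,0,0,-0.8,30]
    - [-10,-35,0,0,0,-1,30]
    - [-15,-50,0,0,0,-1,30]
    - [-20,-55,0,0,0,-1,30]
    - [-20,-50,0,0,0,-1,30]
    - [-15,-35,0,0,0,-0.5,30]
    - [-10,-17.5,0,0,0,0,30]

```text
time_s: 94.85
ee_pos: [0.5326, -0.1302, 0.135]
eef_rot: [-180.0, -0.2, 87.8]
force: [-0.5, -0.1, -0.4]
width: 0.0505
gripper_force: 14.9
```

Emit:
move_arm:
  increments:
    - [0,0,0,0,0,0,30]
    - [0,0,-15,0,0,0,30]
    - [0,0,-20,0,0,0,30]
    - [0,0,-20,0,0,0,30]
    - [0,0,-15,0,0,0,30]
    - [0,0,-5,0,0,0,30]
    - [0,0,0,0,0,0,30]
    - [0,0,0,0,0,0,30]
    - [0,0,0,0,0,0,30]
    - [0,0,0,0,0,0,30]

```text
time_s: 96.1
ee_pos: [0.5339, -0.128, 0.06]
eef_rot: [180.0, -0.2, 88.0]
force: [-0.1, 0.4, -1.0]
width: 0.0508
gripper_force: 14.9
```

Emit:
move_arm:
  increments:
    - [0,0,-14,0,0,0,30]
    - [0,0,-14,0,0,0,30]
    - [0,0,-12,0,0,0,30]
    - [0,0,-5,0,0,0,30]
    - [0,0,-1,0,0,0,30]
    - [0,0,0,0,0,0,30]
    - [0,0,0,0,0,0,66]
    - [0,0,0,0,0,0,66]
    - [0,0,0,0,0,0,66]
    - [0,0,0,0,0,0,66]

```text
time_s: 97.35
ee_pos: [0.5337, -0.1279, 0.0136]
eef_rot: [-180.0, -0.2, 88.0]
force: [0.3, -0.9, -0.2]
width: 0.0578
gripper_force: 0.0
```

Emit:
move_arm:
  increments:
    - [0,0,15,0,0,0,66]
    - [0,0,40,0,0,0,66]
    - [0,0,50,0,0,0,66]
    - [5,10,40,0,0,0.5,66]
    - [10,40,0,0,0,1,66]
    - [15,55,0,0,0,1,66]
    - [15,60,0,0,0,1,66]
    - [15,60,0,0,0,1,66]
    - [15,55,0,0,0,0.8,66]
    - [13,47,0,0,0,0,66]

```text
time_s: 98.6
ee_pos: [0.6219, 0.2014, 0.1599]
eef_rot: [180.0, -0.2, 93.3]
force: [-0.2, -0.7, -0.2]
width: 0.0583
gripper_force: 0.0
```

Run:
```python
from h import *
look2();o=r.get_obs();print(o['ee_pos'],o['eef_rot'])
```

```text
adap 0.96 shift px/3 0 0
encl 0.73 shift px/3 -81 -38
carton 0.66 shift px/3 20 -37
post 0.85 shift px/3 0 0
ptr 0.92 shift px/3 0 0
levcol 0.91 shift px/3 0 0
lev 0.87 shift px/3 0 0
[0.62196843 0.20683867 0.15878945] [179.98513921  -0.42867521  93.56236617]
```

Adapter unmoved; descend to it.

Emit:
move_arm:
  increments:
    - [0,0,0,0,0,0,66]
    - [0,0,0,0,0,0,66]
    - [0,0,-18,0,0,0,66]
    - [0,0,-18,0,0,0,66]
    - [0,0,-15,0,0,0,66]
    - [0,0,-5,0,0,0,66]
    - [0,0,0,0,0,0,66]
    - [0,0,0,0,0,0,66]
    - [0,0,0,0,0,0,66]
    - [0,0,0,0,0,0,66]

```text
time_s: 99.9
ee_pos: [0.6218, 0.1992, 0.103]
eef_rot: [180.0, -0.2, 93.3]
force: [-0.6, 0.4, 0.5]
width: 0.0582
gripper_force: 0.0
```

Emit:
move_arm:
  increments:
    - [0,0,-12,0,0,0,66]
    - [0,0,-12,0,0,0,66]
    - [0,0,-5,0,0,0,66]
    - [0,0,0,0,0,0,66]
    - [0,0,0,0,0,0,15]
    - [0,0,0,0,0,0,15]
    - [0,0,0,0,0,0,15]
    - [0,0,0,0,0,0,15]
    - [0,0,0,0,0,0,15]
    - [0,0,0,0,0,0,15]

```text
time_s: 101.15
ee_pos: [0.6219, 0.1992, 0.074]
eef_rot: [180.0, -0.2, 93.3]
force: [0.2, 0.4, 2.2]
width: 0.0355
gripper_force: 15.0
```

Emit:
move_arm:
  increments:
    - [0,0,12,0,0,0,15]
    - [0,0,25,0,0,0,15]
    - [0,-5,28,0,0,0,15]
    - [-10,-25,0,0,0,-0.8,15]
    - [-20,-45,0,0,0,-1,15]
    - [-25,-55,0,0,0,-1,15]
    - [-28,-55,0,0,0,-1,15]
    - [-28,-55,0,0,0,-1,15]
    - [-27,-50,0,0,0,-0.5,15]
    - [-20,-35,0,0,0,0,15]

```text
time_s: 102.4
ee_pos: [0.4622, -0.1278, 0.139]
eef_rot: [-180.0, -0.2, 87.9]
force: [0.3, 0.3, 0.5]
width: 0.0358
gripper_force: 15.0
```

Emit:
move_arm:
  increments:
    - [0,0,0,0,0,0,15]
    - [0,0,-15,0,0,0,15]
    - [0,0,-20,0,0,0,15]
    - [0,0,-20,0,0,0,15]
    - [0,0,-15,0,0,0,15]
    - [0,0,-5,0,0,0,15]
    - [0,0,0,0,0,0,15]
    - [0,0,0,0,0,0,15]
    - [0,0,0,0,0,0,15]
    - [0,0,0,0,0,0,15]

```text
time_s: 103.65
ee_pos: [0.4639, -0.126, 0.064]
eef_rot: [180.0, -0.2, 88.0]
force: [-0.1, -0.3, -1.0]
width: 0.0358
gripper_force: 15.0
```

Emit:
move_arm:
  increments:
    - [0,0,-14,0,0,0,15]
    - [0,0,-14,0,0,0,15]
    - [0,0,-14,0,0,0,15]
    - [0,0,-6,0,0,0,15]
    - [0,0,-1,0,0,0,15]
    - [0,0,0,0,0,0,15]
    - [0,0,0,0,0,0,52]
    - [0,0,0,0,0,0,52]
    - [0,0,0,0,0,0,52]
    - [0,0,0,0,0,0,52]

```text
time_s: 104.9
ee_pos: [0.4637, -0.1259, 0.0146]
eef_rot: [-180.0, -0.2, 88.0]
force: [-0.4, 0.9, 0.0]
width: 0.0457
gripper_force: 0.0
```

Emit:
move_arm:
  increments:
    - [0,0,15,0,0,0,52]
    - [0,0,40,0,0,0,52]
    - [0,0,50,0,0,0,52]
    - [0,0,50,0,0,0,52]
    - [0,10,50,0,0,0,52]
    - [0,40,0,0,0,0,52]
    - [0,50,0,0,0,0,52]
    - [0,50,0,0,0,0,52]
    - [0,50,0,0,0,0,52]
    - [0,50,0,0,0,0,52]

```text
time_s: 106.15
ee_pos: [0.4634, 0.1257, 0.2209]
eef_rot: [179.9, -0.2, 88.0]
force: [1.3, 0.5, 0.4]
width: 0.0455
gripper_force: 0.0
```

Emit:
move_arm:
  increments:
    - [0,50,0,0,0,0,52]
    - [0,40,0,0,0,0,52]
    - [0,10,0,0,0,0,52]
    - [0,0,0,0,0,0,52]
    - [0,0,0,0,0,0,52]
    - [0,0,0,0,0,0,52]
    - [0,0,0,0,0,0,52]
    - [0,0,0,0,0,0,52]
    - [0,0,0,0,0,0,52]
    - [0,0,0,0,0,0,52]

```text
time_s: 107.4
ee_pos: [0.4636, 0.2241, 0.2194]
eef_rot: [-180.0, -0.2, 88.0]
force: [-0.6, -0.9, -1.1]
width: 0.0458
gripper_force: 0.0
```

Run:
```python
from h import *
look2()
snap('scene','s13.png',crop=(240,80,520,360),scale=2.1)
o=r.get_obs();print(o['ee_pos'],o['eef_rot'])
```

```text
adap 0.57 shift px/3 213 264
encl 0.67 shift px/3 91 214
carton 0.67 shift px/3 20 -37
post 0.66 shift px/3 0 0
ptr 0.92 shift px/3 0 0
levcol 0.98 shift px/3 0 0
lev 0.65 shift px/3 303 226
[0.46361733 0.22410569 0.21945195] [-179.95933963   -0.20802006   87.97808888]
```

View pics/s13.png

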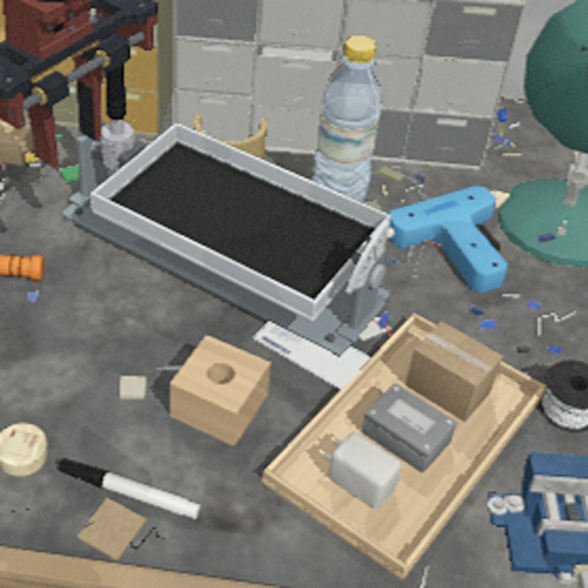

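The final picture shows all three units flat in the plywood tray, at s13 (455,370), (408,425) and (365,468). The rig is empty and level, with the lever's collar seated at (117,140). The robot touches nothing, so I'll hand in.

```bash
python3 -c "
from rig import r
print(r.close_job())"
```

```text
the job is handed in; nothing more can be done
None
```

The tilt check is done and handed in: the three units were held at about 20° for over 3 s, are now flat in the plywood tray, and the rig is level with the lever tapped home; an orange look-alike toppled onto the rig during loading, probably knocked by the gripper, so I laid it on open bench, and some lever taps pressed about 31 N, above the 25 N named harmless.

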